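# Close the culture jars under the grow lamp

### The job

Close this batch of culture jars: put the loose white lid from the steel tray onto the open jar in the sloped rack and press it fully home, and press the two lids that stand proud on its neighbours fully home too. Reach in at a slant along the leaning jars, without touching the lamp above them, and leave the green-lidded jars and everything else standing where they are.

Things in the scene. Friction and masses are not known exactly. Their poses are not given: they have to be found in the camera images.
- rack: fixed stainless rack; three jars stand in a row along its y axis, 98 mm apart, all leaning 35 deg towards its -x side (the robot's side). Origin: centre of its foot on the table; z up. Two 18 mm posts at rack x 105, y -168 and +168 mm, 295 mm tall; the end frames reach y -179 and +179.
- lamp: lamp bar on the rack, not to be touched. Same origin and axes as the rack: the bar fills x from -25 to 33 mm, y from -177 to 177, z from 260 to 290 mm (yellow front edge); two thin arms at y -168 and 168 join it to the posts. It overhangs the lids: the jars' rims lie at rack x -27, z 132 mm.
- mouth (a point): centre of the rim of the open jar in the rack; z points out of the jar along its axis (35 deg from vertical). Rim 58 mm across, neck 18 mm long, jar 68 mm across and 100 mm long. An orange seal plug 50 mm across stands 7 to 9.5 mm out of the rim: the lid's ceiling first rests on it; pushing with about 8 N slides it in and it stays; the lid is home when its ceiling lies on the rim. Any of the three places in the row may hold the open jar.
- lid_mid (a point): loose white lid, skirt down, on the tray; centre of the lid half-way up its height (23 mm above its lower edge), z up through its knob. Cap 71 mm across and 20 mm high, inside 62 mm across and 16 mm deep; on it a blue knob 28 mm across and 26 mm high (46 mm high in all). 60 g. When home on the open jar this point lies 7 mm beyond the rim along the jar's axis.
- knob_a (a point): centre of the top of the blue knob (28 mm across, 26 mm high) of a white lid (72 mm across) already on one jar in the rack; z points out along the jar's axis (35 deg from vertical). Moves with the lid.
- knob_b (a point): the same for the lid on the other closed jar in the rack.
- lid_a (a joint): how far lid a stands proud of home along its jar's axis, m; 0 is fully home, starts 0.004 to 0.010. It takes about 9 N to slide and stays where it is left; it cannot come off.
- lid_b (a joint): the same for lid b.
- tray: fixed shallow steel tray 190 x 290 mm (x, y), walls 16 mm high, floor 4 mm above the table; origin at the centre of its underside. The lid lies near its middle, between two closed jars on its +y and -y sides.
- tray_jar1_mid (a point): bystander: closed glass culture jar, 68 mm across, 102 mm tall, green lid already tight; centre, half-way up. Leave alone. Stands in the tray about 100 mm to its +y side.
- tray_jar2_mid (a point): bystander: closed glass culture jar, 68 mm across, 102 mm tall, green lid already tight; centre, half-way up. Leave alone. Stands in the tray about 100 mm to its -y side.
- jar1_mid (a point): bystander: closed glass culture jar, 68 mm across, 102 mm tall, green lid already tight; centre, half-way up. Leave alone. In front of the rack.
- jar2_mid (a point): bystander: closed glass culture jar, 68 mm across, 102 mm tall, green lid already tight; centre, half-way up. Leave alone. In front of the rack.
- spray_mid (a point): bystander: green spray bottle, 68 mm across, 184 mm tall; point 90 mm up. Leave alone.
- meter_mid (a point): bystander: white meter 30 x 100 x 60 mm; its centre. Leave alone.
- brush: bystander: small brush lying on the table at the left of the rack; origin on its underside. Leave alone.

How it is judged:
At the end, for the whole second after the job is handed in: Both proud lids are within 1.5 mm of home, and the loose lid sits square on the open jar, let go, with its ceiling within 2 mm of the rim (value of joint each of lid_a, lid_b below 0.0015 m and z of lid_mid in the frame of mouth between 0.004 and 0.009 m and x of lid_mid in the frame of mouth between -0.005 and 0.005 m and y of lid_mid in the frame of mouth between -0.005 and 0.005 m and angle between the z axis of lid_mid and the z axis of mouth, either way round below 0.1 rad); the robot touches nothing.
It fails at once if the lamp is touched (contact force between lamp and anything else above 1 N).
It fails at once if a bystander (green-lidded jar, spray bottle, meter, brush) is shifted more than 30 mm or tipped (distance of any of tray_jar1_mid, tray_jar2_mid, jar1_mid, jar2_mid, spray_mid, meter_mid, brush from where it was at the start of the episode above 0.03 m or angle between any of tray_jar1_mid, tray_jar2_mid, jar1_mid, jar2_mid, spray_mid, meter_mid's own z axis and vertical above 0.5 rad).
It also fails if it takes over 64 s, if anything falls off the work surface, if the arm or the gripper's body presses on something with over 40 N, if the wrist force passes 120 N, or if a joint passes its speed limit or range.

### The arm

A 7-joint arm with a two-finger parallel gripper is mounted at the origin on the work surface. World frame = base frame: x ahead of the robot, y to its left, z up, the work surface at z = 0. Lengths are in m, angles in rad, forces in N, time in s.
With the tool pointing down it reaches from about 0.4 to 0.9 m from the base axis. Payload 5.6 kg.
Tool frame: the origin (TCP) lies midway between the tips of the shut fingers; the grasp point (between the pads) lies 19 mm behind it; z points along the fingers, x is the direction in which the jaws open and shut, and the axes are right-handed (so a half turn about z gives the same grasp; the last joint's range is limited). The gripper opens to 92 mm and grips with 3 to 60 N. Pads are 20 mm wide; open, the fingers measure 128 mm over their backs; the gripper's body (75 mm by 189 mm) begins 69 mm behind the grasp point.
Start: joints at [1.099, 0.468, -0.012, 1.603, 0.006, 1.071, -0.056], TCP at [0.27, -0.591, 0.215] pointing down, gripper open.
Joint ranges: [-2.53, 2.53], [-0.31, 2.02], [-1.57, 1.55], [0.28, 2.44], [-1.29, 4.43], [0.15, 1.84], [-2.92, 2.92]. Speed limits (rad/s): [2.57, 2.57, 3.14, 3.14, 3.14, 3.14, 3.14].

### API

Orientations are given as [roll, pitch, yaw] about the fixed x, y, z axes, in that order (R = Rz(yaw) Ry(pitch) Rx(roll)).
In Python, from plant import manip gives the robot as it stands. The module is installed in compiled form; this text tells all that it offers.
- The arm moves only by the tool jog_arm, never from a script. Its argument "increments" is a list of rows, each a list of 3 entries, a list of its own where there are three numbers: the turn, a rotation vector about the world's x, y, z in degrees, then the shift along the world's x, y, z in m, then the finger opening in m, from 0 to 0.0919. In form: [[[rx, ry, rz], [x, y, z], hand], ...]. A call has 1 to 12 rows; each row shifts and turns the commanded pose from where the row before left it; what a row does not reach is not made up. A row lasts 1/8 s, in which the tool goes at most 62.5 mm and 10.7 degrees, less where a joint would pass 70% of its speed; a pose out of reach is approached as far as the arm can. A call is refused whole if a number of a shift passes 0.0625 or a number of a turn 10.7, either way. A call with a gripper value outside its range is refused whole. The fingers move at their own pace and stop on an object; "force" is the grip in N (left out, the last holds). Time passes only in rows, so rows that do not move let the fingers close. It gives the time, the measured TCP pose, the force and the opening at its end, in the units of the state.
- manip.get_state(): the state, without advancing time (a new reading comes with each control period).
- manip.get_image(name): name is "scene" or "top" or "wrist"; returns a dict with "img" (400x640x3 uint8, red, green, blue), "camera_matrix" (3x3 intrinsics, pixels), "R" (3x3) and "t" (3): a world point X has camera coordinates R X + t; the wrist camera has in their place "hand_eye" (4x4, takes a point from camera to tool coordinates, whose origin is the TCP and whose axes are the tool frame's). Camera axes: x right, y down, z forward; pixel columns grow to the right and rows downward; lengths in m; the calibration is good to about 2 mm. A picture is of the moment at which its call begins: read the wrist's pose just before it. There is no depth.
- manip.finish_job(): hands the job in, once; it reports no verdict.
The state is a dict: "t": time; "joint_positions": joint angles; "joint_vel": joint speeds; "joint_torque": joint torques, N m; "tcp_pos": TCP position; "orientation": TCP orientation; "force": force on the tool from outside, world axes, zero at the start; "ft_torque": the same for the moment, N m; "width": finger opening in m.
Only numpy, scipy, OpenCV 4.12 (cv2) and the standard library are available. Lean on these libraries where they do the work, as an engineer would, in place of code of your own. Each camera call takes 0.05 s, during which the arm holds its last target.

## Working session

There is one attempt and no reset: what is moved stays moved. The work goes in short steps, Python scripts to look and compute and a tool call to move; the robot and the scene stay as the last step left them, time stands still between calls to the robot, and variables do not carry over. Pictures are saved under pics/ and viewed, and the job is handed in when it is done.

Besides the shell and the picture viewer there is one more tool, called after ">>>" as name([rows], argument=value, ...), one row to a line, values as JSON. jog_arm: Moves the arm, as the interface text tells. Its arguments: {"type":"object","properties":{"increments":{"type":"array","items":{"type":"array"}},"force":{"type":"number"}},"required":["increments"]}

```bash
mkdir -p pics; ls
cat > h.py <<'E'
import numpy as np, cv2
from plant import manip
from scipy.spatial.transform import Rotation as Ro
def snap(n,f):
    s=manip.get_state(); d=manip.get_image(n); cv2.imwrite('pics/'+f,d['img'][:,:,::-1])
    if n=='wrist':
        T=np.eye(4);T[:3,:3]=Ro.from_euler('xyz',s['orientation']).as_matrix();T[:3,3]=s['tcp_pos']
        M=np.linalg.inv(T@np.array(d['hand_eye']));d['R']=M[:3,:3];d['t']=M[:3,3]
    np.savez('pics/'+f+'.npz',K=d['camera_matrix'],R=d['R'],t=d['t'])
def load(f):
    z=np.load('pics/'+f+'.npz');return z['K'],z['R'],z['t']
def proj(f,X):
    K,R,t=load(f);c=(np.atleast_2d(X)@R.T+t)@K.T;return c[:,:2]/c[:,2:]
def onplane(f,uv,z):
    K,R,t=load(f);C=-R.T@t
    d=(np.c_[np.atleast_2d(uv),np.ones(len(np.atleast_2d(uv)))]@np.linalg.inv(K).T)@R
    return C+d*((z-C[2])/d[:,2:])
def tri(fs,uvs):
    A=[];b=[]
    for f,uv in zip(fs,uvs):
        K,R,t=load(f);C=-R.T@t;d=R.T@np.linalg.inv(K)@np.array([*uv,1.]);d/=np.linalg.norm(d)
        P=np.eye(3)-np.outer(d,d);A.append(P);b.append(P@C)
    X=np.linalg.lstsq(np.vstack(A),np.hstack(b),rcond=None)[0]
    return X,[proj(f,X)[0]-uv for f,uv in zip(fs,uvs)]
E
python3 - <<'E'
from h import *
print(manip.get_state())
for n in('scene','top','wrist'):
    snap(n,n+'0.png');K,R,t=load(n+'0.png');print(n,K[0,0],K[:2,2],-R.T@t,R[2])
E
```

```text
pics
{'t': 0.0, 'joint_positions': array([ 1.09899868,  0.46837907, -0.01158395,  1.60360069,  0.00600945,
        1.07140108, -0.05627249]), 'joint_vel': array([ 0.00119092,  0.00026951, -0.00034643, -0.00061938,  0.00223481,
       -0.00135339, -0.00092518]), 'joint_torque': array([-4.91998289e-04, -5.20576644e+01, -1.28240787e-02, -2.43754578e+01,
       -5.66001423e-02,  1.74741517e-02,  1.43737307e-04]), 'tcp_pos': array([ 0.26993989, -0.59066605,  0.21364861]), 'orientation': array([ 3.14145299e+00,  1.74858967e-03, -1.14204770e+00]), 'force': array([ 0.170414  , -0.28191045, -0.10211701]), 'ft_torque': array([-0.06712095,  0.0372124 , -0.01616591]), 'width': 0.09192103265380262}
scene 506.0857399729424 [317.60966374 205.1901375 ] [0.25617373 0.67766856 1.39791615] [ 0.21371338 -0.45474485 -0.86460032]
top 489.7614416339312 [319.60962567 199.64198995] [0.45395297 0.00587074 1.75165528] [ 0.08009154  0.00359549 -0.99678103]
wrist 343.63883935259014 [318.49632381 198.42999933] [ 0.33772634 -0.55969783  0.38379499] [-0.23931117 -0.10743561 -0.9649807 ]
```

View pics/scene0.png

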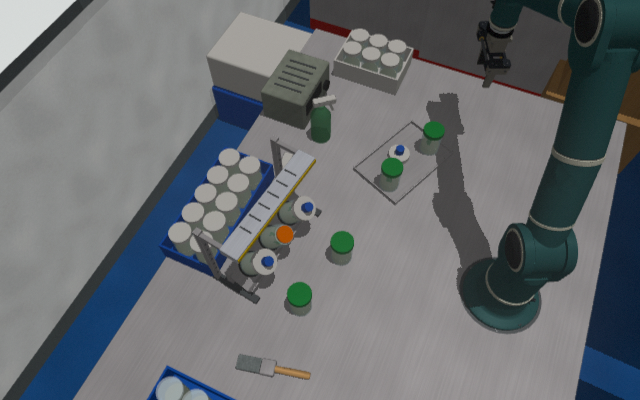

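View pics/top0.png

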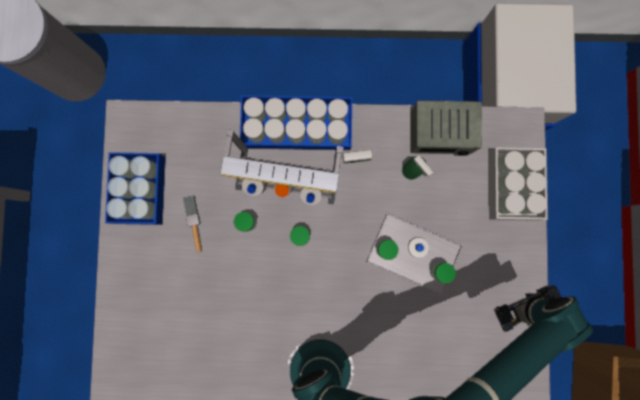

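View pics/wrist0.png

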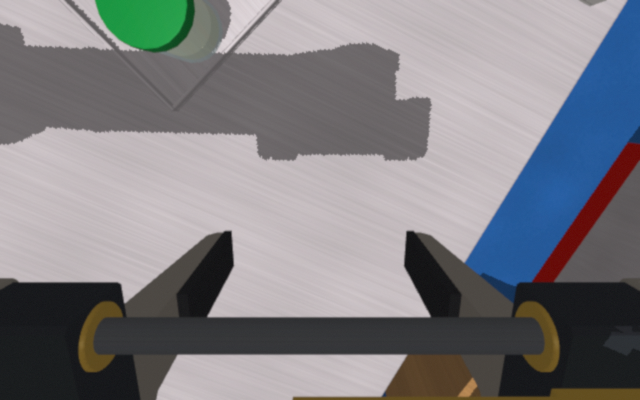

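The open jar (orange plug) is the middle one: scene (285,235), with the proud lids at (306,208) and (266,262). The loose lid is at scene (400,151), between the two green jars. I'll enlarge these regions to measure.

Run:
```python
import cv2
a=cv2.imread('pics/scene0.png');b=cv2.imread('pics/top0.png')
cv2.imwrite('pics/z1.png',cv2.resize(a[130:310,180:360],None,fx=3.3,fy=3.3,interpolation=cv2.INTER_CUBIC))
cv2.imwrite('pics/z2.png',cv2.resize(b[130:210,210:350],None,fx=5,fy=5,interpolation=cv2.INTER_CUBIC))
cv2.imwrite('pics/z3.png',cv2.resize(b[205:300,360:470],None,fx=5,fy=5,interpolation=cv2.INTER_CUBIC))
import numpy as np
for n,im in(('scene',a),('top',b)):
    hsv=cv2.cvtColor(im,cv2.COLOR_BGR2HSV)
    for nm,lo,hi in(('blue',(105,150,100),(125,255,255)),('orange',(5,180,120),(15,255,255)),('green',(55,150,60),(75,255,255))):
        m=cv2.inRange(hsv,lo,hi);k,l,st,c=cv2.connectedComponentsWithStats(m)
        for i in range(1,k):
            if 15<st[i,4]<900: print(n,nm,st[i],c[i].round(1))
```

```text
scene blue [285  21  29  12  82] [300.1  27.1]
scene blue [213  87  49  19  99] [236.7  96. ]
scene blue [397 145   7   7  40] [400.  148.1]
scene blue [224 160  49  82 219] [249.8 198. ]
scene blue [305 203   8   8  55] [308.4 206.5]
scene blue [215 250   5   9  17] [216.9 254. ]
scene blue [264 256  10  10  69] [268.4 260.7]
scene blue [147 366  88  34 271] [187.8 383.1]
scene blue [173 374  53  26 226] [199.  388.4]
scene orange [277 226  16  17 217] [284.5 234. ]
scene green [424 122  21  16 263] [433.8 129.5]
scene green [382 158  21  18 293] [392.1 166.6]
scene green [331 232  23  20 371] [342.  241.6]
scene green [288 283  24  23 447] [299.1 294. ]
top blue [478  24   4  77 146] [478.9  62.1]
top blue [304 113   5  12  34] [306.1 119.2]
top blue [324 113   6  13  39] [326.7 119.6]
top blue [245 114   4   7  16] [245.9 117. ]
top blue [283 115   6  10  31] [285.8 119.7]
top blue [263 116   6   8  22] [265.4 119.3]
top blue [245 134  92  13 435] [292.3 142.4]
top blue [106 153  53  71 340] [141.1 190.5]
top blue [248 186   7   7  36] [250.8 189. ]
top blue [307 195   7   7  39] [309.7 198. ]
top blue [417 245   6   6  31] [419.4 247.3]
top blue [550 351  22  49 888] [560.8 376.6]
top orange [275 184  14  13 135] [281.5 189.8]
top green [235 212  18  18 262] [243.7 221. ]
top green [291 227  18  18 254] [299.7 235.2]
top green [379 241  18  18 257] [387.5 249.2]
top green [436 264  19  19 289] [444.8 272.8]
```

View pics/z1.png

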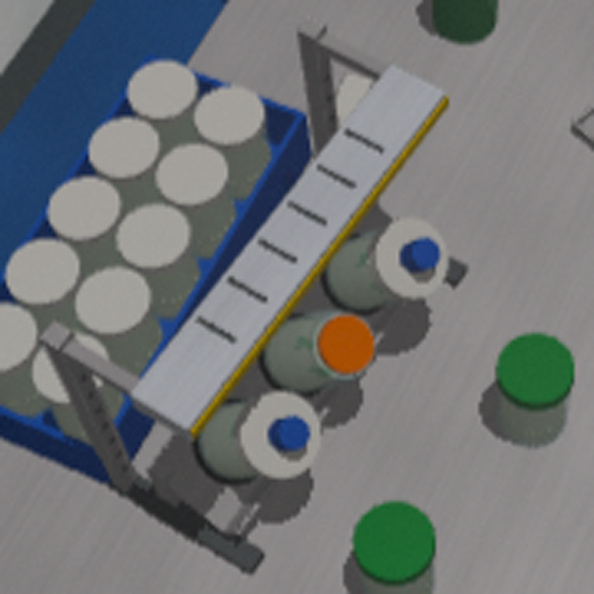

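View pics/z2.png

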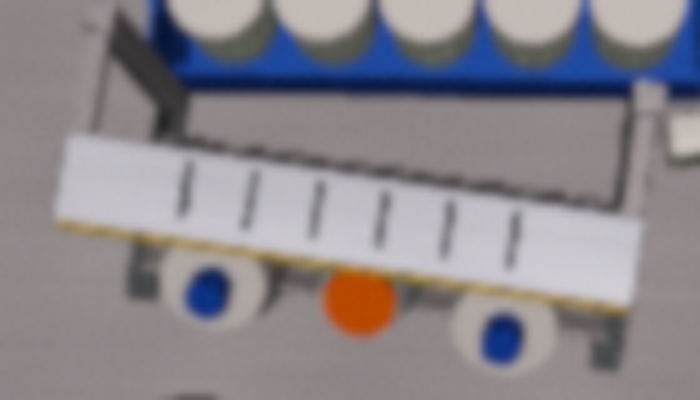

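View pics/z3.png

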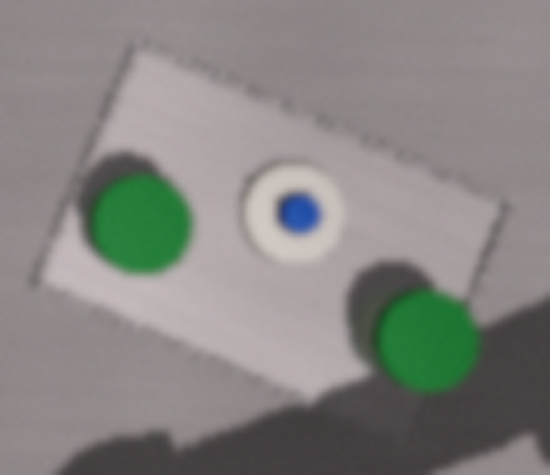

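```bash
cat > fit.py <<'E'
from h import *
from scipy.optimize import least_squares
s,t='scene0.png','top0.png'
fr=lambda p:np.array(p)
obs=[(t,(221,174.4),(-.025,.177,.29)),(t,(335.6,191.6),(-.025,-.177,.29)),(t,(224,157),(.033,.177,.29)),(t,(338.6,173.6),(.033,-.177,.29)),
(s,(315.8,160.3),(-.025,-.177,.29)),(s,(238.2,261.2),(-.025,.177,.29)),(s,(220.3,247.6),(.033,.177,.29)),(s,(300.3,150.3),(.033,-.177,.29))]
a=np.array([-np.sin(np.radians(35)),0,np.cos(np.radians(35))])
rim=np.array([-.027,0,.132])
pl=rim+a*.0082
obs+=[(t,(281.5,189.8),pl),(s,(284.5,234.),pl)]
def W(p,X): return np.r_[p[:2],0]+Ro.from_euler('z',p[2]).apply(X)
f=lambda p:np.concatenate([proj(n,W(p,fr(X)))[0]-uv for n,uv,X in obs])
r=least_squares(f,[.7,.1,-.1]);p=r.x
E
python3 - <<'E'
from fit import *
print(p,np.degrees(p[2]));print(r.fun.reshape(-1,2).round(1).tolist())
# knob tops: blobs incl sides
for n,u,v in(('L',(251.3,188.8),(268,261)),('R',(310,197.5),(307.8,206.5))):
    X,e=tri([t,s],[u,v]);print(n,X,np.array(e).round(1))
    print(' rack frame',Ro.from_euler('z',-p[2]).apply(X-np.r_[p[:2],0]))
X,e=tri([t,s],[(281.5,189.8),(284.5,234.)]);print('plug',X,e)
for y in(.098,-.098): 
    for d in(.0,.01): print(y,proj(t,W(p,rim+[0,y,0]+a*(.03+d))),proj(s,W(p,rim+[0,y,0]+a*(.03+d))))
X,e=tri([t,s],[(419.4,247.3),(400,148.1)]);print('lid',X,e,onplane(t,(419.6,247.4),.048),onplane(s,(400,148.5),.046))
for nm,u,v in(('tj2',(444.8,272.8),(433.8,129.5)),('tj1',(387.5,249.2),(392.1,166.6)),('j1',(299.7,235.2),(342,241.6)),('j2',(243.7,221),(299.1,294))):
    X,e=tri([t,s],[u,v]);print(nm,X,np.array(e).round(1))
E
```

```text
[ 0.64124548  0.13365002 -0.13757986] -7.882745271434573
[[-1.1, 0.5], [0.6, 1.4], [-0.9, -0.9], [0.5, 0.4], [1.1, -2.6], [-0.5, -0.3], [-1.9, 1.6], [-1.5, -1.8], [0.1, 1.3], [1.1, 0.6]]
L [0.61346439 0.23572904 0.15634164] [[ 0.   0.1]
 [-0.2 -0. ]]
 rack frame [-0.04151834  0.09730438  0.15634164]
R [0.58687797 0.04259149 0.16083136] [[ 0.1  0.4]
 [-0.5 -0.1]]
 rack frame [-0.04136545 -0.09765441  0.16083136]
plug [0.61357134 0.13815037 0.1396799 ] [array([0.04117263, 0.12015075]), array([-0.14985514, -0.01809589])]
0.098 [[250.99397082 189.70424835]] [[268.49072935 261.63905971]]
0.098 [[250.34582009 191.18381351]] [[269.97885579 261.44018329]]
-0.098 [[310.13050062 198.90090881]] [[308.24514578 207.5597211 ]]
-0.098 [[309.80131495 200.43290841]] [[309.88867886 207.04358395]]
lid [ 0.43091283 -0.33459192  0.05665929] [array([0.04037873, 0.15068108]), array([-0.16343999, -0.0154268 ])] [[ 0.43097935 -0.33688321  0.048     ]] [[ 0.43123701 -0.34125349  0.046     ]]
tj2 [ 0.34929471 -0.40800121  0.11054978] [[ 0.  0.]
 [-0. -0.]]
tj1 [ 0.42291564 -0.2177037   0.11016549] [[ 0.1  0.3]
 [-0.4 -0. ]]
j1 [0.46481926 0.0764667  0.10072022] [[ 0.1  0.2]
 [-0.3 -0. ]]
j2 [0.50956272 0.26674126 0.0976    ] [[ 0.1  0.2]
 [-0.2 -0. ]]
```

>>> jog_arm([
  [[0,0,9],[0.027,0.042,0.005],0.06],
  [[0,0,9],[0.027,0.042,0.005],0.06],
  [[0,0,9],[0.027,0.042,0.005],0.06],
  [[0,0,9],[0.027,0.042,0.005],0.06],
  [[0,0,8.3],[0.027,0.042,0],0.06],
  [[0,0,0],[0.026,0.044,0],0.06],
  [[0,0,0],[0,0,0],0.06],
  [[0,0,0],[0,0,0],0.06],
])

```text
t: 1.15
tcp_pos: [0.4308, -0.3377, 0.2345]
orientation: [3.141, 0.0, -0.369]
force: [-0.1, -1.2, -0.6]
width: 0.0601
```

Run:
```python
from h import *
snap('wrist','w1.png');s=manip.get_state();print(s['tcp_pos'],s['orientation'],s['width'],s['t'],s['joint_positions'].round(2))
print(proj('w1.png',[[.431,-.337,.05],[.431,-.337,.024]]))
```

```text
[ 0.43041123 -0.33833027  0.23441758] [ 3.14092816e+00  4.37139321e-04 -3.70609871e-01] 0.059907725683002976 1.2 [ 0.84  0.29 -0.28  1.82  0.09  1.04  0.15]
[[318.3240844  177.65347   ]
 [318.34774545 172.93068701]]
```

View pics/w1.png

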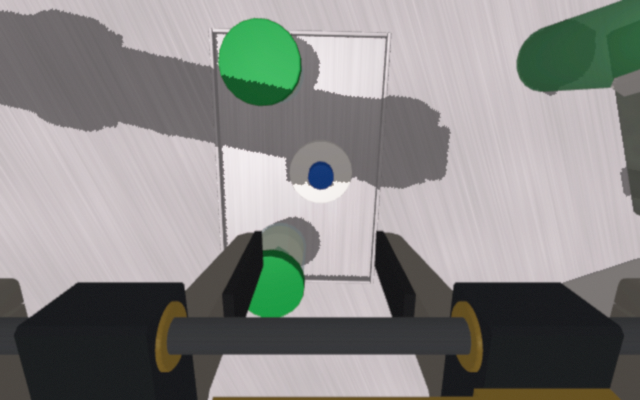

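Run:
```python
from h import *
im=cv2.imread('pics/w1.png');cv2.imwrite('pics/z4.png',cv2.resize(im[130:215,270:370],None,fx=6,fy=6,interpolation=cv2.INTER_CUBIC))
```

```text
(no output)
```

View pics/z4.png

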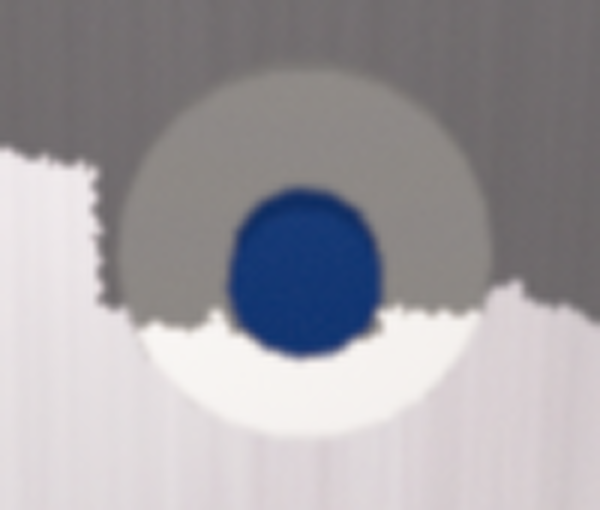

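Run:
```python
from h import *
print(onplane('w1.png',(321.1,177.2),.05),onplane('w1.png',(320.8,172.2),.024), onplane('w1.png',(320.8,172.2),.016))
```

```text
[[ 0.43389738 -0.33759957  0.05      ]] [[ 0.43387208 -0.33721637  0.024     ]] [[ 0.43336489 -0.33866604  0.016     ]]
```

>>> jog_arm([
  [[0,0,0],[0.0033,0.0008,-0.04],0.06],
  [[0,0,0],[0,0,-0.04],0.06],
  [[0,0,0],[0,0,-0.04],0.055],
  [[0,0,0],[0,0,-0.03],0.055],
  [[0,0,0],[0,0,-0.02],0.055],
  [[0,0,0],[0,0,-0.02],0.055],
  [[0,0,0],[0,0,-0.01],0.055],
  [[0,0,0],[0,0,-0.006],0.055],
  [[0,0,0],[0,0,0],0.055],
  [[0,0,0],[0,0,0],0.055],
])

```text
t: 2.45
tcp_pos: [0.4349, -0.3368, 0.0292]
orientation: [3.141, -0.001, -0.369]
force: [-0.5, 0.3, -0.2]
width: 0.0551
```

Run:
```python
from h import *
snap('wrist','w2.png')
```

```text
(no output)
```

View pics/w2.png

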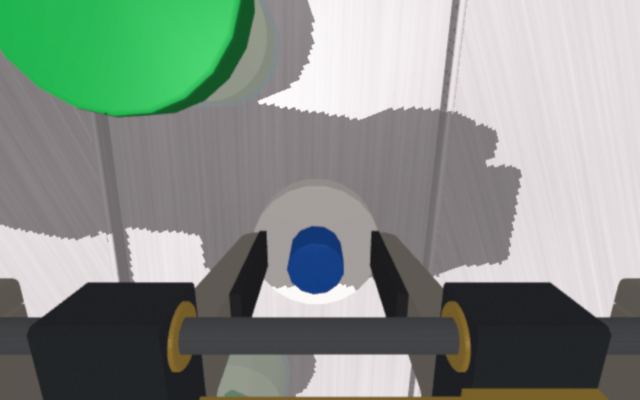

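The knob lies between the fingers at (316,267). The finger gap is centred on column 319, so this is well placed. I'll lower about 2 mm and grip.

>>> jog_arm([
  [[0,0,0],[0,0,-0.002],0.055],
  [[0,0,0],[0,0,0],0.02],
  [[0,0,0],[0,0,0],0.01],
  [[0,0,0],[0,0,0],0.01],
  [[0,0,0],[0,0,0],0.01],
  [[0,0,0],[0,0,0],0.01],
], force=30)

```text
t: 3.25
tcp_pos: [0.4345, -0.3364, 0.0266]
orientation: [3.142, -0.0, -0.369]
force: [-0.4, 0.4, 1.4]
width: 0.0272
```

Run:
```python
from h import *
print(onplane('w2.png',(316,266.5),.05)); s=manip.get_state();print(s['tcp_pos'],s['force'],s['joint_positions'].round(2))
```

```text
[[ 0.43416093 -0.33600391  0.05      ]]
[ 0.43450678 -0.33638507  0.02662417] [-0.35989473  0.38323434  1.41630274] [ 0.77  0.58 -0.22  1.96  0.21  0.62  0.05]
```

```bash
cat >> fit.py <<'E'
Rz=Ro.from_euler('z',p[2]).as_matrix()
aw=Rz@a; xw=Rz@np.array([0,1.,0]); zw=-aw; Rt=np.c_[xw,np.cross(zw,xw),zw]
rimw=W(p,rim)
def cur():
    s=manip.get_state();return s['tcp_pos'],Ro.from_euler('xyz',s['orientation'])
E
python3 - <<'E'
from fit import *
P,R=cur()
d=Ro.from_matrix(Rt)*R.inv();print('rotvec',np.degrees(d.as_rotvec()))
print('rim',rimw,'aw',aw)
for k in(.1,.15,.2,.25): print(k,rimw+aw*k,rimw+aw*k-P)
E
```

```text
rotvec [-34.52872545 -20.33021308  99.64046198]
rim [0.61450061 0.13735297 0.132     ] aw [-0.5681566   0.07866386  0.81915204]
0.1 [0.55768495 0.14521936 0.2139152 ] [0.12317817 0.48160443 0.18729103]
0.15 [0.52927712 0.14915255 0.25487281] [0.09477034 0.48553762 0.22824864]
0.2 [0.50086929 0.15308574 0.29583041] [0.06636251 0.48947082 0.26920624]
0.25 [0.47246146 0.15701894 0.33678801] [0.03795468 0.49340401 0.31016384]
```

>>> jog_arm([
  [[0,0,0],[0,0,0.02],0.01],
  [[0,0,0],[0,0,0.04],0.01],
  [[0,0,0],[0,0,0.05],0.01],
  [[0,0,0],[0,0,0.05],0.01],
  [[0,0,0],[0,0,0.04],0.01],
  [[0,0,0],[0,0,0],0.01],
])

```text
t: 4.0
tcp_pos: [0.4361, -0.3375, 0.2299]
orientation: [3.139, -0.006, -0.369]
force: [-0.0, -1.1, -2.3]
width: 0.0272
```

>>> jog_arm([
  [[-3.14,-1.85,9.06],[0.0,0.03,0.006],0.01],
  [[-3.14,-1.85,9.06],[0.0,0.04,0.006],0.01],
  [[-3.14,-1.85,9.06],[0.0,0.04,0.006],0.01],
  [[-3.14,-1.85,9.06],[0.0,0.04,0.006],0.01],
  [[-3.14,-1.85,9.06],[0.0,0.04,0.006],0.01],
  [[-3.14,-1.85,9.06],[0,0.04,0.006],0.01],
  [[-3.14,-1.85,9.06],[0,0.04,0.006],0.01],
  [[-3.14,-1.85,9.06],[0,0.04,0.006],0.01],
  [[-3.14,-1.85,9.06],[0,0.04,0.006],0.01],
  [[-3.14,-1.85,9.06],[0,0.03,0.006],0.01],
  [[-3.14,-1.85,9.06],[0,0.03,0.006],0.01],
  [[0,0,0],[0,0,0],0.01],
])

```text
t: 5.5
tcp_pos: [0.4333, 0.0746, 0.2913]
orientation: [2.532, 0.001, 1.436]
force: [0.5, 0.1, -0.7]
width: 0.027
```

Run:
```python
from fit import *
snap('wrist','w3.png')
P,R=cur();s=manip.get_state();print(s['t'],P,s['joint_positions'].round(2),s['width'],s['force'])
d=Ro.from_matrix(Rt)*R.inv();print('rotvec',np.degrees(d.as_rotvec()))
for k in(.1,.15,.2,.25): print(k,rimw+aw*k-P)
```

```text
5.55 [0.43360316 0.07363939 0.29141993] [ 0.33 -0.29 -0.66  2.35  0.22  0.49  0.9 ] 0.027487849145366214 [ 0.54341131 -0.09445582 -0.95125206]
rotvec [-0.02017084 -0.11416605 -0.00756738]
0.1 [ 0.12408179  0.07157997 -0.07750473]
0.15 [ 0.09567396  0.07551317 -0.03654713]
0.2 [0.06726613 0.07944636 0.00441047]
0.25 [0.0388583  0.08337955 0.04536808]
```

View pics/w3.png

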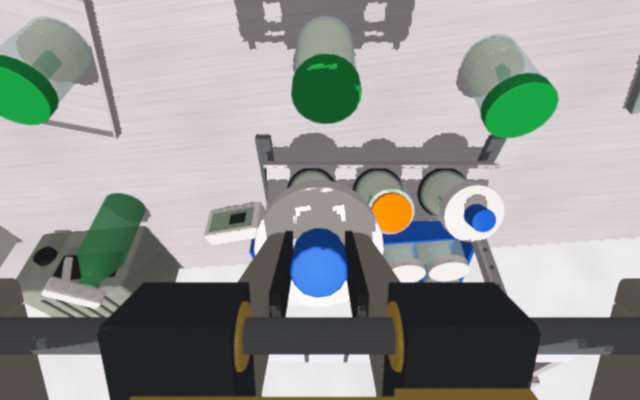

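>>> jog_arm([
  [[0,0,0],[0.025,0.008,-0.012],0.01],
  [[0,0,0],[0.03,0.008,-0.014],0.01],
  [[0,0,0],[0.025,0.006,-0.012],0.01],
  [[0,-0.1,0],[0.0145,0.0032,-0.0067],0.01],
  [[0,0,0],[0,0,0],0.01],
  [[0,0,0],[0,0,0],0.01],
  [[0,0,0],[0,0,0],0.01],
])

```text
t: 6.42
tcp_pos: [0.5287, 0.0984, 0.2483]
orientation: [2.528, 0.001, 1.433]
force: [-1.2, -0.2, -0.6]
width: 0.0271
```

Run:
```python
from fit import *
snap('wrist','w4.png')
P,R=cur();print(P,R.inv().apply(P-rimw))
im=cv2.imread('pics/w4.png')
for f in('w3.png','w4.png'):
    hsv=cv2.cvtColor(cv2.imread('pics/'+f),cv2.COLOR_BGR2HSV)
    for nm,lo,hi in(('blue',(105,130,80),(125,255,255)),('orange',(5,170,100),(18,255,255))):
        m=cv2.inRange(hsv,lo,hi);k,l,st,c=cv2.connectedComponentsWithStats(m)
        for i in range(1,k):
            if 100<st[i,4]<6000: print(f,nm,st[i],c[i].round(1))
```

```text
[0.52875789 0.09852905 0.24839496] [-0.05028493  0.00197374 -0.14097669]
w3.png blue [465 205  30  27 599] [479.6 217.7]
w3.png blue [ 383  221   74   24 1051] [419.3 233.3]
w3.png blue [ 290  229   58   68 3114] [318.6 263. ]
w3.png blue [461 242  13  22 161] [467.4 250.2]
w3.png orange [ 372  193   40   39 1168] [392.  211.8]
w4.png blue [ 471  177   42   35 1120] [491.5 193.6]
w4.png blue [248 178  33  35 784] [262.9 193.5]
w4.png blue [ 377  205  104   52 2081] [425.3 222.2]
w4.png blue [237 219  20  27 344] [246.  233.4]
w4.png blue [213 228   8  22 101] [216.6 238.4]
w4.png blue [ 290  229   58   68 3118] [318.6 262.9]
w4.png orange [ 349  162   53   53 1840] [377.1 185.6]
```

View pics/w4.png

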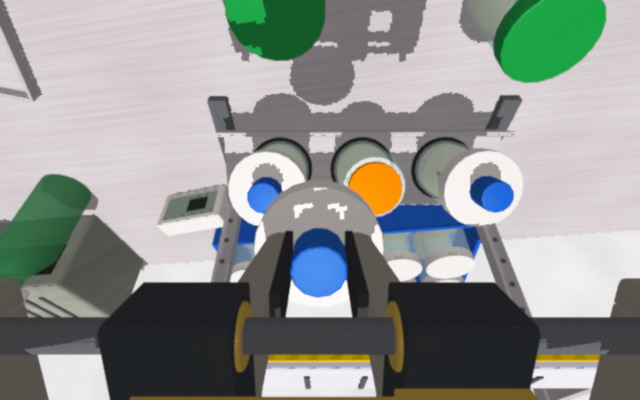

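Run:
```python
from fit import *
f3,f4='w3.png','w4.png'
K,R,t_=load(f4);print('axis of cam vs -a angle',np.degrees(np.arccos(R[2]@-aw)))
print('pred plug top',proj(f3,rimw+aw*.0082),proj(f4,rimw+aw*.0082))
X,e=tri([f3,f4],[(392,211.8),(377.1,185.6)]);print('tri',X,np.array(e).round(1), 'vs',rimw+aw*.0082, 'tool-frame diff',Rt.T@(X-rimw-aw*.0082))
im=cv2.imread('pics/w4.png');cv2.imwrite('pics/z5.png',cv2.resize(im[135:235,215:535],None,fx=2.5,fy=2.5,interpolation=cv2.INTER_CUBIC))
cv2.imwrite('pics/z6.png',cv2.resize(im[150:250,330:430],None,fx=6,fy=6,interpolation=cv2.INTER_CUBIC))
```

```text
axis of cam vs -a angle 15.36722440161683
pred plug top [[390.67481595 211.86887984]] [[373.49916815 187.18090295]]
tri [0.60734398 0.14020445 0.14004742] [[ 0.8 -0.5]
 [-1.   0.6]] vs [0.60984173 0.13799802 0.13871705] tool-frame diff [ 0.00184303 -0.00151151 -0.00268246]
```

View pics/z5.png

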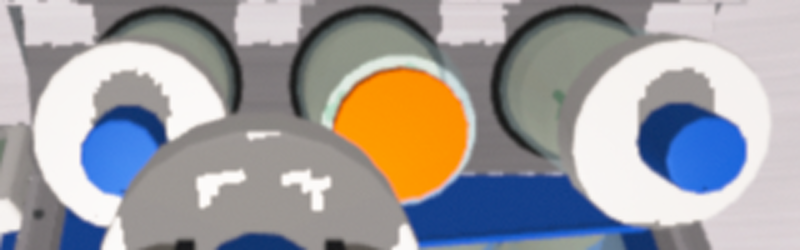

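View pics/z6.png

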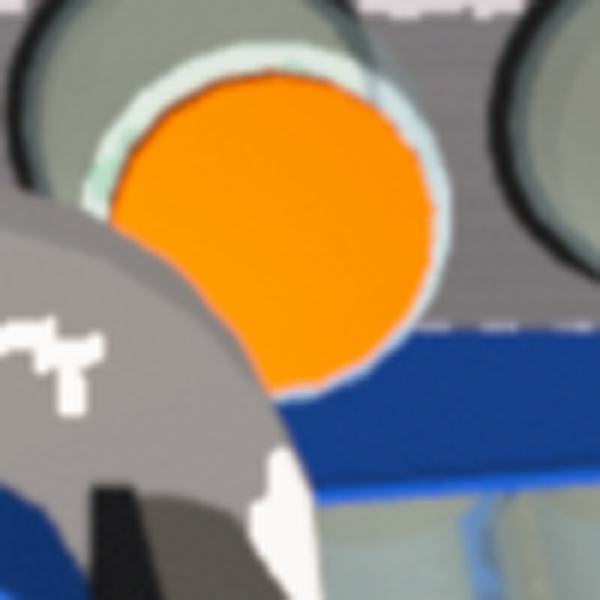

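>>> jog_arm([
  [[0,0,0],[0.004,0.033,0],0.01],
  [[0,0,0],[0.005,0.033,0],0.01],
  [[0,0,0],[0.005,0.034,0],0.01],
  [[0,0,0],[0,0,0],0.01],
  [[0,0,0],[0,0,0],0.01],
  [[0,0,0],[0,0,0],0.01],
])

```text
t: 7.22
tcp_pos: [0.543, 0.1973, 0.248]
orientation: [2.528, 0.001, 1.432]
force: [0.1, 0.1, -0.9]
width: 0.0272
```

Run:
```python
from fit import *
snap('wrist','w5.png')
P,R=cur();print(P,R.inv().apply(P-rimw))
im=cv2.imread('pics/w5.png');cv2.imwrite('pics/z7.png',cv2.resize(im[135:235,85:405],None,fx=2.5,fy=2.5,interpolation=cv2.INTER_CUBIC))
cv2.imwrite('pics/z8.png',cv2.resize(im[180:310,240:400],None,fx=5,fy=4.5,interpolation=cv2.INTER_CUBIC))
d=manip.get_image('wrist');H=np.array(d['hand_eye']);K=d['camera_matrix']
M=np.linalg.inv(H)
for q in([0,0,-.0235],[0,0,.0025],[0,0,0.0225]):
    c=K@(M[:3,:3]@q+M[:3,3]);print(q,c[:2]/c[2])
print(proj('w5.png',rimw+aw*.0082))
```

```text
[0.54309074 0.19734046 0.2480713 ] [ 0.04943093  0.00223123 -0.14043511]
[0, 0, -0.0235] [317.0390944  268.05332288]
[0, 0, 0.0025] [317.22223887 246.0098047 ]
[0, 0, 0.0225] [317.33259253 232.72748626]
[[263.05875191 186.96144653]]
```

View pics/z7.png

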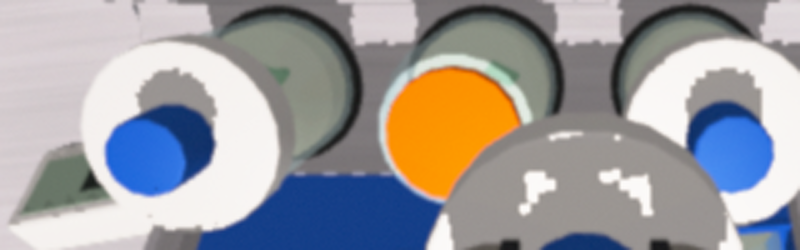

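View pics/z8.png

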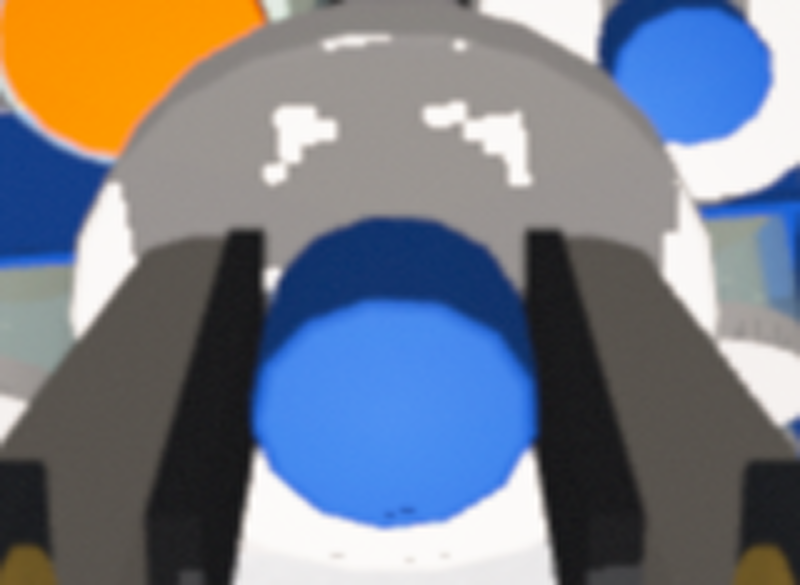

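```bash
cat > m.py <<'E'
from fit import *
d=manip.get_image('wrist');H=np.array(d['hand_eye']);K=d['camera_matrix'];M=np.linalg.inv(H)
print(H.round(3))
pj=lambda q:(lambda c:c[:2]/c[2])(K@(M[:3,:3]@np.array(q)+M[:3,3]))
f4,f5='w4.png','w5.png'
c4,c5=(375.9,189.8),(266,189.3)
X,e=tri([f4,f5],[c4,c5]);print('plug top',X,np.array(e).round(1),'diff tool',(Rt.T@(X-rimw-aw*.0082))*1e3)
# knobs R (-y) and L(+y)
kr=[(497.4,193.8),(215-130+732/2.5, 135+154/2.5)]
# in w5: left-in-image knob centre (146,150), right-in-image (733,155)
# world +y is image right? check by projection
for y in(.098,-.098): print(y,[proj(f,rimw+Rt@[y,0,0]+aw*.036)[0].round(1) for f in(f4,f5)])
for nm,y,u4,u5 in(('+y',.098,(497.4,193.8),(85+733/2.5,135+155/2.5)),('-y',-.098,(263.8,197),(85+146/2.5,135+150/2.5))):
    X,e=tri([f4,f5],[u4,u5]);q=Rt.T@(X-rimw);print(nm,X,np.array(e).round(1),'tool rel rim',q*1e3)
E
python3 m.py
```

```text
[[ 1.    -0.     0.     0.001]
 [ 0.     0.965  0.262 -0.073]
 [-0.    -0.262  0.965 -0.17 ]
 [ 0.     0.     0.     1.   ]]
plug top [0.61271083 0.14004678 0.13945392] [[ 0.  -0.1]
 [-0.   0.1]] diff tool [2.422887   2.52051606 0.86532928]
0.098 [array([497.3, 195. ]), array([376.6, 194.8])]
-0.098 [array([260.1, 195. ]), array([139. , 194.9])]
+y [0.61044883 0.23867135 0.1597141 ] [[ 0.   1.7]
 [-0.  -1.7]] tool rel rim [ 99.80531246   1.22601467 -32.97420114]
-y [0.58266889 0.04570239 0.16122005] [[ 0.  -0.9]
 [-0.   0.9]] tool rel rim [-95.15016029   1.22765798 -34.81147999]
```

```bash
cat > go.py <<'E'
import sys
from fit import *
P,R=cur();q=Rt.T@(P-rimw)
tgt=np.array([float(v) for v in sys.argv[1:4]])/1e3
s=manip.get_state();print('t',s['t'],'now rel rim mm',q*1e3,'F tool',Rt.T@s['force'],'w',s['width'])
print('shift world',Rt@(tgt-q),'rot',np.degrees((Ro.from_matrix(Rt)*R.inv()).as_rotvec()));print('1mm along tool z',zw*1e-3)
E
python3 go.py 1.25 0.4 -50
```

```text
t 7.375 now rel rim mm [  49.95899469    1.90366666 -140.3664687 ] F tool [ 0.52910453 -0.20699951  1.15020458] w 0.027235958634884188
shift world [ 0.04344196 -0.05518838 -0.07488635] rot [0.04248225 0.14381719 0.06271852]
1mm along tool z [ 5.68156604e-04 -7.86638551e-05 -8.19152044e-04]
```

>>> jog_arm([
  [[0,0,0],[-0.0033,-0.024,0],0.01],
  [[0,0,0],[-0.0034,-0.0242,0],0.01],
  [[0,0,0],[0.0125,-0.00175,-0.0187],0.01],
  [[0,0,0],[0.0125,-0.00175,-0.0187],0.01],
  [[0,0.1,0],[0.0125,-0.00175,-0.0187],0.01],
  [[0,0,0],[0.0126,-0.00175,-0.0188],0.01],
  [[0,0,0],[0,0,0],0.01],
  [[0,0,0],[0,0,0],0.01],
  [[0,0,0],[0,0,0],0.01],
])

```text
t: 8.5
tcp_pos: [0.5864, 0.1438, 0.1741]
orientation: [2.529, -0.0, 1.434]
force: [1.0, -0.2, -0.7]
width: 0.0273
```

```bash
python3 go.py 1.25 0.4 -26
python3 - <<'E'
from fit import *
snap('wrist','w6.png');snap('scene','s6.png')
im=cv2.imread('pics/w6.png');cv2.imwrite('pics/z9.png',np.vstack([im[90:290,120:520],cv2.resize(cv2.imread('pics/s6.png')[140:300,190:370],(400,356))]))
E
```

```text
t 8.5 now rel rim mm [  2.57036526   0.62627612 -50.89956165] F tool [-0.08159787  0.39475986  1.15275245] w 0.027295155592452585
shift world [ 0.01378216 -0.00324116 -0.02052631] rot [-0.00068115  0.09964401 -0.04408145]
1mm along tool z [ 5.68156604e-04 -7.86638551e-05 -8.19152044e-04]
```

View pics/z9.png

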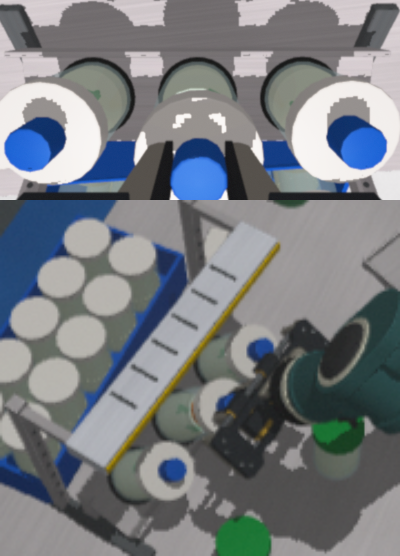

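```bash
cat > knobs.py <<'E'
from h import *
def faces(f):
    hsv=cv2.cvtColor(cv2.imread('pics/'+f),cv2.COLOR_BGR2HSV)
    m=cv2.inRange(hsv,(103,130,170),(125,255,255));k,l,st,c=cv2.connectedComponentsWithStats(m)
    out=[]
    for i in range(1,k):
        if st[i,4]>250:
            cn=cv2.findContours((l==i).astype(np.uint8),0,1)[0][0]
            e=cv2.fitEllipse(cv2.convexHull(cn)) if len(cn)>5 else None
            print(f,st[i],c[i].round(1),np.round(e[0],1),np.round(e[1],1))
if __name__=='__main__':
    import sys
    for f in sys.argv[1:]: faces(f)
E
python3 knobs.py w4.png w5.png w6.png
python3 - <<'E'
from fit import *
P=[];
for i in range(4): manip.get_image('top');P.append(Rt.T@(cur()[0]-rimw)*1e3)
print(np.round(P,2))
E
```

```text
w4.png [248 183  30  30 624] [261.1 196.2] [262.3 197. ] [29.3 30.2]
w4.png [481 182  32  30 741] [496.9 196.6] [496.9 196.7] [28.2 33.1]
w4.png [ 291  247   56   50 2192] [318.5 271.2] [318.5 271.2] [49.8 56.2]
w5.png [127 183  32  30 743] [142.8 197.6] [142.8 197.6] [28.2 33.1]
w5.png [363 182  31  30 697] [378.5 195.7] [378.2 195.9] [29.6 31. ]
w5.png [ 291  247   56   50 2193] [318.4 271. ] [318.4 271. ] [50.  56.1]
w6.png [ 461  218   45   41 1462] [483.5 237.9] [483.6 237.9] [39.7 46.7]
w6.png [ 125  220   46   41 1480] [147.  239.9] [147.  239.9] [40. 47.]
w6.png [ 291  247   56   50 2174] [318.5 271.2] [318.5 271.3] [49.8 55.8]
[[  2.38   0.52 -50.62]
 [  2.38   0.44 -50.51]
 [  2.36   0.31 -50.37]
 [  2.33   0.23 -50.28]]
```

Run:
```python
from fit import *
d=manip.get_image('wrist');H=np.array(d['hand_eye']);K=d['camera_matrix'];np.set_printoptions(suppress=True)
print(H)
def ray(u,v,D): 
    c=np.array([(u-K[0,2])/K[0,0],(v-K[1,2])/K[1,1],1])*D;return (H[:3,:3]@c+H[:3,3])*1e3
D=K[0,0]*.196/336.6
print(ray(483.6,237.9,D),ray(147,239.9,D))
for D in (.165,.168,.17,.172): print(D,ray(318.5,271.3,D))
for f in('w3.png','w4.png','w5.png','w6.png'):
    print(f,proj(f,rimw+aw*.034))
P,R=cur();print(np.degrees((Ro.from_matrix(Rt)*R.inv()).as_rotvec()))
```

```text
[[ 0.99999995 -0.00022896  0.0002371   0.00064913]
 [ 0.00015876  0.96498757  0.26229556 -0.07346174]
 [-0.00028885 -0.26229551  0.96498756 -0.16982102]
 [ 0.          0.          0.          1.        ]]
[96.83010462  1.21695028 17.21556177] [-99.17015138   2.30964613  16.96671054]
0.165 [  0.682003     3.58089975 -19.77551388]
0.168 [  0.68260073   4.98167495 -17.04741368]
0.17 [  0.68299921   5.91552509 -15.22868022]
0.172 [  0.6833977    6.84937522 -13.40994676]
w3.png [[395.39612838 218.76478116]]
w4.png [[378.27480753 194.42064465]]
w5.png [[258.18402584 194.19036173]]
w6.png [[312.85346544 235.12924173]]
[ 0.00280461  0.0335677  -0.02788697]
```

Run:
```python
from fit import *
im=cv2.imread('pics/w6.png')
print([tuple(im[r,318]) for r in range(172,196,1)])
print([ (r,tuple(int(x) for x in im[r,318])) for r in range(222,254,1)])
print([ (r,tuple(int(x) for x in im[r,318])) for r in range(290,304,1)])
```

```text
[(np.uint8(130), np.uint8(142), np.uint8(135)), (np.uint8(130), np.uint8(142), np.uint8(135)), (np.uint8(129), np.uint8(141), np.uint8(134)), (np.uint8(130), np.uint8(141), np.uint8(135)), (np.uint8(130), np.uint8(142), np.uint8(137)), (np.uint8(137), np.uint8(149), np.uint8(143)), (np.uint8(169), np.uint8(183), np.uint8(173)), (np.uint8(192), np.uint8(204), np.uint8(194)), (np.uint8(152), np.uint8(159), np.uint8(157)), (np.uint8(126), np.uint8(129), np.uint8(133)), (np.uint8(125), np.uint8(127), np.uint8(132)), (np.uint8(125), np.uint8(128), np.uint8(132)), (np.uint8(125), np.uint8(128), np.uint8(131)), (np.uint8(125), np.uint8(128), np.uint8(132)), (np.uint8(131), np.uint8(133), np.uint8(138)), (np.uint8(167), np.uint8(170), np.uint8(176)), (np.uint8(223), np.uint8(225), np.uint8(230)), (np.uint8(225), np.uint8(228), np.uint8(233)), (np.uint8(175), np.uint8(177), np.uint8(184)), (np.uint8(146), np.uint8(148), np.uint8(153)), (np.uint8(144), np.uint8(146), np.uint8(151)), (np.uint8(142), np.uint8(145), np.uint8(151)), (np.uint8(143), np.uint8(146), np.uint8(151)), (np.uint8(143), np
[... 381 characters left out ...]
7, 52, 17)), (238, (106, 50, 17)), (239, (107, 51, 19)), (240, (106, 51, 17)), (241, (107, 51, 18)), (242, (105, 49, 16)), (243, (106, 50, 16)), (244, (107, 51, 17)), (245, (112, 53, 18)), (246, (129, 62, 25)), (247, (171, 87, 39)), (248, (218, 115, 55)), (249, (231, 128, 66)), (250, (235, 135, 71)), (251, (236, 136, 72)), (252, (236, 137, 72)), (253, (236, 137, 72))]
[(290, (236, 134, 68)), (291, (236, 133, 68)), (292, (235, 132, 67)), (293, (235, 132, 67)), (294, (235, 132, 66)), (295, (234, 130, 66)), (296, (231, 138, 89)), (297, (236, 194, 178)), (298, (245, 243, 245)), (299, (248, 249, 251)), (300, (248, 249, 251)), (301, (248, 249, 251)), (302, (248, 249, 251)), (303, (247, 249, 251))]
```

Run:
```python
import cv2
im=cv2.imread('pics/w6.png');cv2.imwrite('pics/z10.png',cv2.resize(im[170:320,230:410],None,fx=4,fy=4,interpolation=cv2.INTER_CUBIC))
```

```text
(no output)
```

View pics/z10.png

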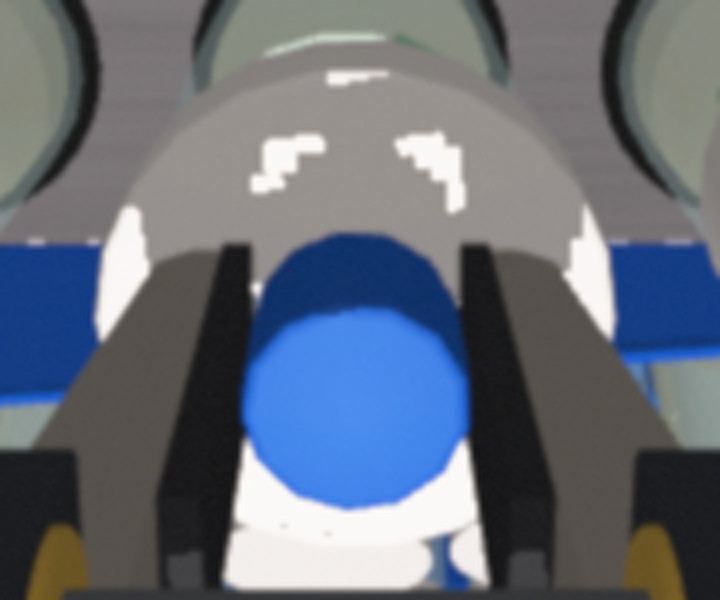

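Run:
```python
from fit import *
d=manip.get_image('wrist');H=np.array(d['hand_eye']);K=d['camera_matrix'];M=np.linalg.inv(H)
pv=lambda y,z:(lambda c:(c[:2]/c[2])[1])(K@(M[:3,:3]@[0,y,z]+M[:3,3]))
ob=[(-14,0,246.9),(14,0,296.7),(-14,26,227.7),(-35.5,26,187.),(-35.5,46,180.2)]
f=lambda q:[pv((q[0]+y)/1e3,(q[1]+z)/1e3)-v for y,z,v in ob]
r=least_squares(f,[0,-23]);print(r.x,r.fun.round(2))
g=lambda q:[pv((q[0]+y+q[2]*z)/1e3,(q[1]+z)/1e3)-v for y,z,v in ob]
r=least_squares(g,[0,-23,0]);print(r.x,np.array(r.fun).round(2))
# rim back edge
for zr in(46,48,50,52,54):
    from scipy.optimize import brentq
    print(zr,'rim centre y',brentq(lambda y:pv((y-29)/1e3,zr/1e3)-178.6,-40,40))
```

```text
[  4.67986119 -18.57235153] [-1.55  1.2  -1.09  1.35  0.17]
[  5.88603705 -16.37292978  -0.02099826] [-1.02  0.96 -1.32  1.59 -0.21]
46 rim centre y 1.0332441136843828
48 rim centre y 1.4548440184327862
50 rim centre y 1.8764439231812133
52 rim centre y 2.298043827929614
54 rim centre y 2.7196437326780325
```

```bash
python3 go.py 0.65 -1.7 -38
```

```text
t 8.9 now rel rim mm [  2.34500049   0.10251625 -50.14609091] F tool [-0.5915798   0.11122023  1.15313485] w 0.027182576234147524
shift world [ 0.00520584 -0.00243194 -0.01098338] rot [ 0.00310926  0.02807945 -0.02953294]
1mm along tool z [ 5.68156604e-04 -7.86638551e-05 -8.19152044e-04]
```

>>> jog_arm([
  [[0,0,0],[0.0026,-0.0012,-0.0055],0.01],
  [[0,0,0],[0.0026,-0.0012,-0.0055],0.01],
  [[0,0,0],[0,0,0],0.01],
  [[0,0,0],[0,0,0],0.01],
  [[0,0,0],[0,0,0],0.01],
  [[0,0,0],[0,0,0],0.01],
])

```text
t: 9.65
tcp_pos: [0.5917, 0.1413, 0.1622]
orientation: [2.53, -0.0, 1.434]
force: [-0.1, 0.3, -1.3]
width: 0.0275
```

```bash
python3 - <<'E'
from fit import *
snap('wrist','w7.png');snap('scene','s7.png')
im=cv2.imread('pics/w7.png');cv2.imwrite('pics/z11.png',cv2.resize(im[140:310,210:430],None,fx=3.5,fy=3.5,interpolation=cv2.INTER_CUBIC))
cv2.imwrite('pics/z12.png',cv2.resize(cv2.imread('pics/s7.png')[190:270,240:340],None,fx=7,fy=7,interpolation=cv2.INTER_CUBIC))
E
python3 knobs.py w7.png;python3 go.py 0.75 -1.5 -38
```

```text
w7.png [ 473  230   49   43 1637] [497.1 250.8] [497.2 250.8] [41.7 50. ]
w7.png [ 116  232   49   44 1663] [139.6 253. ] [139.5 253. ] [42.1 50.4]
w7.png [ 291  247   56   50 2163] [318.4 271.3] [318.4 271.2] [49.7 55.9]
t 9.75 now rel rim mm [  0.71334186  -1.71915271 -37.9585237 ] F tool [-0.57411597 -1.03365154  0.56735189] w 0.02685907449115282
shift world [1.59285568e-04 1.49540294e-05 1.59676223e-04] rot [-0.00113349  0.02528361 -0.02820272]
1mm along tool z [ 5.68156604e-04 -7.86638551e-05 -8.19152044e-04]
```

View pics/z11.png

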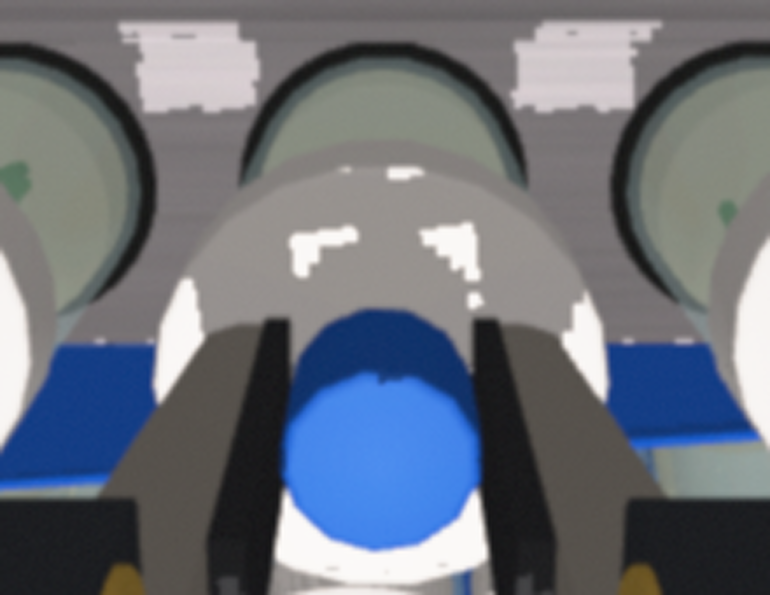

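View pics/z12.png

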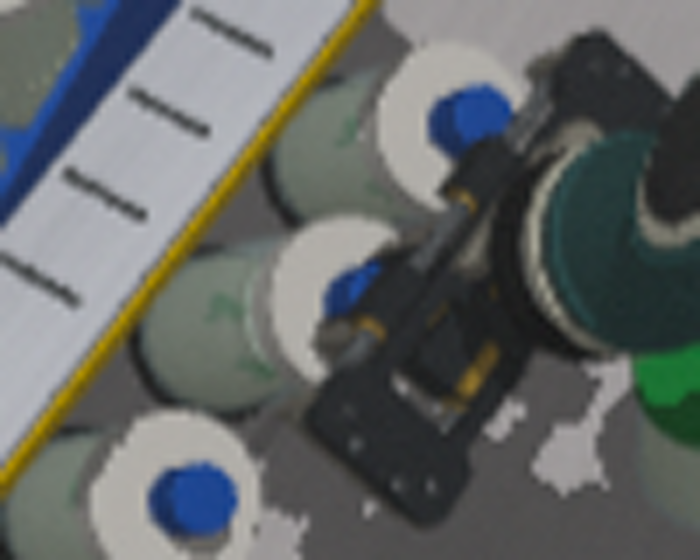

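>>> jog_arm([
  [[0,0,0],[0.0017,-0.00024,-0.00246],0.01],
  [[0,0,0],[0.0017,-0.00024,-0.00246],0.01],
  [[0,0,0],[0.0017,-0.00024,-0.00246],0.01],
  [[0,0,0],[0.0017,-0.00024,-0.00246],0.01],
  [[0,0,0],[0.0017,-0.00024,-0.00246],0.01],
  [[0,0,0],[0,0,0],0.01],
])

```text
t: 10.5
tcp_pos: [0.6001, 0.14, 0.1494]
orientation: [2.531, -0.0, 1.434]
force: [-0.2, -0.1, -1.0]
width: 0.0273
```

```bash
python3 go.py 0.75 -1.5 -20
```

```text
t 10.5 now rel rim mm [  0.63521878  -2.01897815 -22.62247431] F tool [-0.08347437 -0.71595043  0.73713431] w 0.027330778359394285
shift world [ 0.00192682 -0.0001509  -0.00185053] rot [-0.00348216 -0.01175911 -0.0226938 ]
1mm along tool z [ 5.68156604e-04 -7.86638551e-05 -8.19152044e-04]
```

>>> jog_arm([
  [[0,0,0],[0.0013,-0.00018,-0.00155],0.01],
  [[0,0,0],[0.0013,-0.00016,-0.00155],0.01],
  [[0,0,0],[0,0,0],0.01],
])

```text
t: 10.88
tcp_pos: [0.6029, 0.1397, 0.1466]
orientation: [2.53, -0.0, 1.434]
force: [0.8, 0.1, -1.0]
width: 0.0272
```

```bash
python3 go.py 0.75 -1.5 -15
```

```text
t 10.875 now rel rim mm [  0.73243341  -1.25657225 -18.72591368] F tool [0.16686506 0.08206076 1.31253354] w 0.027230464287167754
shift world [ 0.00192179 -0.00024835 -0.00319171] rot [-0.00419329  0.02636022 -0.02636398]
1mm along tool z [ 5.68156604e-04 -7.86638551e-05 -8.19152044e-04]
```

>>> jog_arm([
  [[0,0,0],[0.0011,-0.00016,-0.0017],0.01],
  [[0,0,0],[0.0011,-0.00016,-0.0017],0.01],
  [[0,0,0],[0,0,0],0.01],
])

```text
t: 11.25
tcp_pos: [0.6052, 0.1394, 0.1432]
orientation: [2.53, -0.0, 1.434]
force: [1.7, 0.5, -0.1]
width: 0.0276
```

```bash
python3 go.py 0.75 -1.5 -12
python3 - <<'E'
from fit import *
snap('wrist','w8.png')
im=cv2.imread('pics/w8.png');cv2.imwrite('pics/z13.png',cv2.resize(im[140:310,210:430],None,fx=3.5,fy=3.5,interpolation=cv2.INTER_CUBIC))
E
python3 knobs.py w8.png
```

```text
t 11.25 now rel rim mm [  0.74205298  -1.32772031 -14.64221337] F tool [0.72871728 1.28235796 1.02411212] w 0.02758757111730446
shift world [ 0.00136249 -0.00018062 -0.00226319] rot [-0.00348841  0.03193548 -0.02908426]
1mm along tool z [ 5.68156604e-04 -7.86638551e-05 -8.19152044e-04]
w8.png [ 291  247   56   50 2177] [318.4 271.2] [318.4 271.1] [50.2 55.8]
w8.png [ 494  246   56   49 2104] [521.7 269.8] [521.7 269.8] [47.2 57.2]
w8.png [  88  248   56   50 2104] [114.7 272.4] [114.8 272.4] [47.3 57.5]
```

View pics/z13.png

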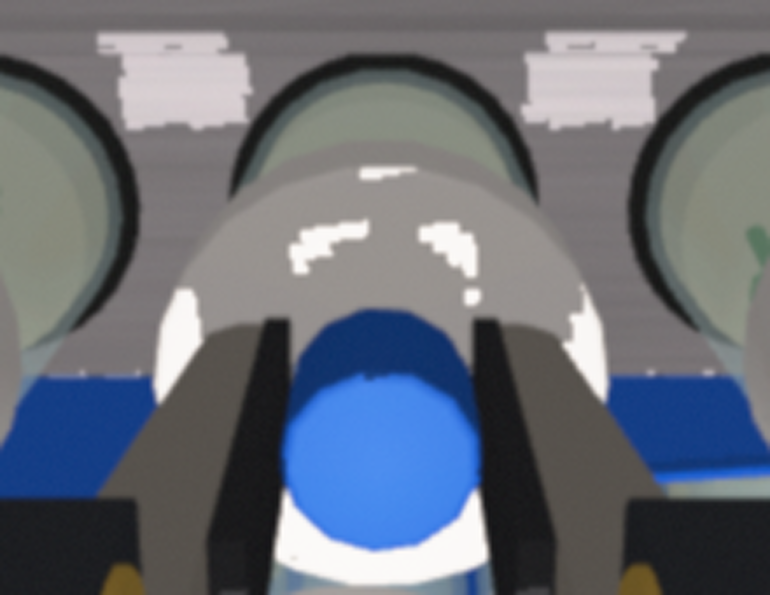

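>>> jog_arm([
  [[0,0,0],[0.0009,-0.00012,-0.00125],0.01],
  [[0,0,0],[0.0009,-0.00012,-0.00125],0.01],
  [[0,0,0],[0,0,0],0.01],
])

```text
t: 11.68
tcp_pos: [0.6068, 0.1392, 0.141]
orientation: [2.53, 0.0, 1.434]
force: [-2.1, -0.9, 3.9]
width: 0.0275
```

```bash
python3 go.py 0.75 -1.5 -8
```

```text
t 11.675 now rel rim mm [  0.78585079  -1.31149093 -11.89941816] F tool [-1.1413205   0.67169658 -4.34149301] w 0.027464805761079313
shift world [ 0.0020576  -0.00032108 -0.00330234] rot [ 0.0208468   0.04906443 -0.03557242]
1mm along tool z [ 5.68156604e-04 -7.86638551e-05 -8.19152044e-04]
```

>>> jog_arm([
  [[0,0,0],[0.0011,-0.00016,-0.0016],0.01],
  [[0,0,0],[0.0011,-0.00016,-0.0016],0.01],
  [[0,0,0],[0,0,0],0.01],
])

```text
t: 12.05
tcp_pos: [0.6089, 0.139, 0.1379]
orientation: [2.53, 0.0, 1.434]
force: [-1.7, -0.6, 5.3]
width: 0.0274
```

```bash
python3 go.py 0.75 -1.5 -6
```

```text
t 12.05 now rel rim mm [ 0.83487667 -1.31514146 -8.09747164] F tool [-0.85590186  1.72264145 -5.30814607] w 0.027433325834641656
shift world [ 0.00103006 -0.0002283  -0.00182418] rot [ 0.01882188  0.05523456 -0.04037784]
1mm along tool z [ 5.68156604e-04 -7.86638551e-05 -8.19152044e-04]
```

>>> jog_arm([
  [[0,0,0],[0.0011,-0.00016,-0.0016],0.01],
  [[0,0,0],[0,0,0],0.01],
])

```text
t: 12.3
tcp_pos: [0.61, 0.1388, 0.1363]
orientation: [2.53, 0.0, 1.434]
force: [-2.8, -0.2, 5.6]
width: 0.0273
```

```bash
python3 go.py 0.75 -1.5 -4
```

```text
t 12.3 now rel rim mm [ 0.81624366 -1.30544774 -6.182988  ] F tool [-0.61650265  0.98918414 -6.12167415] w 0.02728003096167991
shift world [ 0.00107333 -0.00021548 -0.00189979] rot [ 0.02300792  0.05829751 -0.04235833]
1mm along tool z [ 5.68156604e-04 -7.86638551e-05 -8.19152044e-04]
```

>>> jog_arm([
  [[0,0,0],[0.0011,-0.00016,-0.0016],0.01],
  [[0,0,0],[0,0,0],0.01],
])

```text
t: 12.55
tcp_pos: [0.6109, 0.1387, 0.1351]
orientation: [2.529, 0.001, 1.434]
force: [-7.6, -2.3, 11.6]
width: 0.0271
```

```bash
python3 go.py 0.75 -1.5 -4
```

```text
t 12.55 now rel rim mm [ 0.79733024 -1.26941848 -4.73298673] F tool [ -3.30422206   0.75580554 -13.58902917] w 0.02712599111447814
shift world [ 2.22863536e-04 -7.86382063e-05 -7.32683708e-04] rot [ 0.0637884   0.0900925  -0.04134739]
1mm along tool z [ 5.68156604e-04 -7.86638551e-05 -8.19152044e-04]
```

>>> jog_arm([
  [[0,0,0],[0.0011,-0.00016,-0.0016],0.01],
  [[0,0,0],[0,0,0],0.01],
])

```text
t: 12.8
tcp_pos: [0.6112, 0.1386, 0.1348]
orientation: [2.527, 0.003, 1.434]
force: [-21.1, -4.1, 26.4]
width: 0.0271
```

```bash
python3 go.py 0.75 -1.5 -4
```

```text
t 12.8 now rel rim mm [ 0.75677658 -1.18855329 -4.29127607] F tool [ -6.97605031  -1.46986676 -33.28977786] w 0.027129222478130606
shift world [-8.81504725e-05  5.36360680e-06 -4.17237883e-04] rot [ 0.18870079  0.18153083 -0.04862624]
1mm along tool z [ 5.68156604e-04 -7.86638551e-05 -8.19152044e-04]
```

>>> jog_arm([
  [[0,0,0],[-0.0011,0.00016,0.0016],0.01],
  [[0,0,0],[0,0,0],0.05],
  [[0,0,0],[0,0,0],0.05],
  [[0,0,0],[0,0,0],0.05],
  [[0,0,0],[0,0,0],0.05],
])

```text
t: 13.42
tcp_pos: [0.611, 0.1384, 0.134]
orientation: [2.531, -0.0, 1.434]
force: [-0.7, -0.3, 0.4]
width: 0.0503
```

```bash
python3 go.py 0.75 -1.5 -50
python3 - <<'E'
from fit import *
snap('wrist','w9.png')
E
python3 knobs.py w9.png
```

```text
t 13.425 now rel rim mm [ 0.58083908 -1.78982227 -3.67097852] F tool [-0.37897575 -0.28842728 -0.7041328 ] w 0.050251992635877415
shift world [-0.02606377  0.00377942  0.03811675] rot [-0.00492796 -0.01464827 -0.01910945]
1mm along tool z [ 5.68156604e-04 -7.86638551e-05 -8.19152044e-04]
w9.png [ 291  249   56   50 2205] [318.9 273.4] [319.  273.4] [50.  56.2]
w9.png [ 508  257   58   39 1299] [541.2 272.9] [536.4 281. ] [48.2 59.2]
w9.png [  72  260   55   37 1180] [ 95.4 274.6] [ 99.1 282.5] [47.1 55.6]
```

View pics/w9.png

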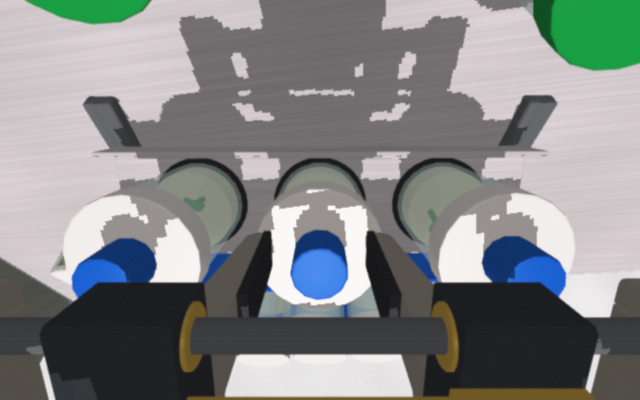

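>>> jog_arm([
  [[0,0,0],[-0.0057,0.0008,0.0082],0.05],
  [[0,0,0],[-0.0114,0.0016,0.0164],0.05],
  [[0,0,0],[-0.0114,0.0016,0.0164],0.05],
  [[0,0,0],[0,0,0],0.0],
  [[0,0,0],[0,0,0],0.0],
  [[0,0,0],[0,0,0],0.0],
])

```text
t: 14.22
tcp_pos: [0.5826, 0.1421, 0.1746]
orientation: [2.531, 0.0, 1.433]
force: [0.4, 0.1, -0.2]
width: 0.0216
```

```bash
python3 go.py 98.7 -1.5 -55
python3 - <<'E'
from fit import *
snap('wrist','w10.png')
E
python3 knobs.py w10.png
```

```text
t 14.225 now rel rim mm [  0.37750549  -1.93615686 -53.3908419 ] F tool [0.12848874 0.26183494 0.3724563 ] w 0.021626255826762194
shift world [0.01292421 0.09747101 0.00156831] rot [-0.00086186 -0.04074051  0.00536323]
1mm along tool z [ 5.68156604e-04 -7.86638551e-05 -8.19152044e-04]
w10.png [ 298  216   43   39 1325] [319.  234.9] [319.3 234.8] [39.6 43. ]
w10.png [ 462  221   45   41 1413] [484.7 240.5] [484.6 240.5] [39.3 46. ]
w10.png [ 132  223   45   41 1430] [153.6 242.5] [153.5 242.6] [39.3 46.1]
```

View pics/w10.png

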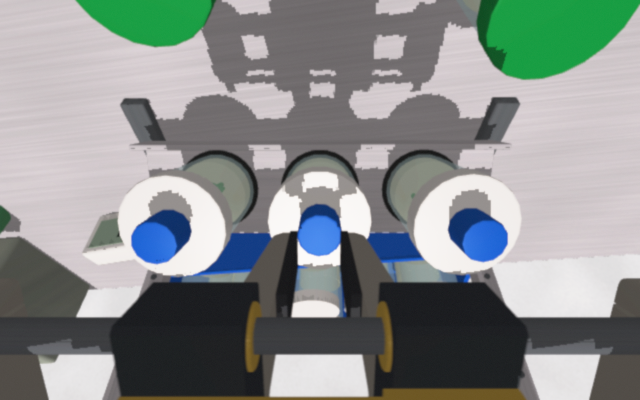

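>>> jog_arm([
  [[0,0,0],[-0.002,0.03,0.002],0.0],
  [[0,0,0],[0.005,0.035,0],0.0],
  [[0,0,0],[0.005,0.0325,0],0.0],
  [[0,0,0],[0.0046,0,0],0.0],
  [[0,0,0],[0,0,0],0.0],
  [[0,0,0],[0,0,0],0.0],
])

```text
t: 15.02
tcp_pos: [0.5952, 0.2383, 0.1768]
orientation: [2.531, 0.001, 1.432]
force: [0.8, -0.3, 0.9]
width: 0.0005
```

```bash
python3 go.py 98.7 -1.5 -42
python3 - <<'E'
from fit import *
snap('wrist','w11.png')
E
python3 knobs.py w11.png
```

```text
t 15.025 now rel rim mm [ 97.35567296  -1.26377825 -55.63423644] F tool [-0.21370004  1.16510599 -0.22825993] w 0.0004661387494778701
shift world [ 0.00773908  0.00028564 -0.011304  ] rot [ 0.06529349 -0.01532783  0.07589396]
1mm along tool z [ 5.68156604e-04 -7.86638551e-05 -8.19152044e-04]
w11.png [ 141  213   43   40 1326] [161.8 232.7] [161.8 232.6] [37.9 44.2]
w11.png [  0 224  16  37 428] [  6.  243.2] [ -3.6 240.9] [32.7 42.1]
w11.png [ 82 260 201  16 516] [181.7 267.7] [185.1 267.5] [  4.3 218.3]
```

View pics/w11.png

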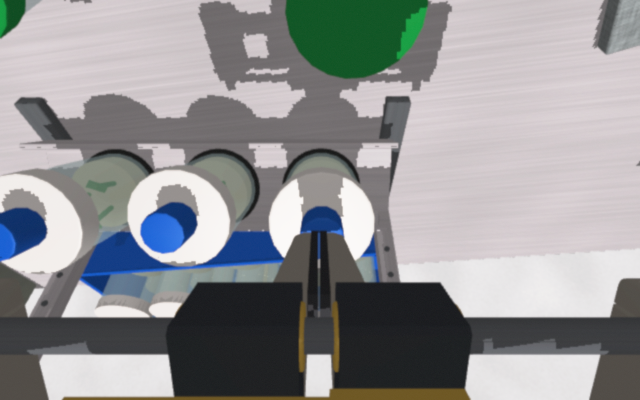

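>>> jog_arm([
  [[0,0,0],[0.0045,0.0004,-0.0066],0.0],
  [[0,0,0],[0.0045,0,-0.0066],0.0],
  [[0,0,0],[0.0011,-0.00016,-0.0016],0.0],
  [[0,0,0],[0.0011,-0.00016,-0.0016],0.0],
  [[0,0,0],[0,0,0],0.0],
])

```text
t: 15.7
tcp_pos: [0.6064, 0.2401, 0.1608]
orientation: [2.531, -0.0, 1.434]
force: [-0.5, -1.0, -0.6]
width: 0.0007
```

```bash
python3 go.py 98.7 -1.5 -30
```

```text
t 15.7 now rel rim mm [100.67925133  -1.63442073 -36.258834  ] F tool [-1.03107568 -0.57724492  0.27902454] w 0.0007455979318382502
shift world [ 0.00339362 -0.00246799 -0.00504984] rot [-0.00084421  0.00501991 -0.03283296]
1mm along tool z [ 5.68156604e-04 -7.86638551e-05 -8.19152044e-04]
```

>>> jog_arm([
  [[0,0,0],[0.0011,-0.00016,-0.0016],0.0],
  [[0,0,0],[0,0,0],0.0],
])

```text
t: 15.95
tcp_pos: [0.6076, 0.2401, 0.1595]
orientation: [2.53, -0.0, 1.434]
force: [-0.2, -0.8, 0.5]
width: 0.0004
```

```bash
python3 go.py 98.7 -1.5 -30
```

```text
t 15.95 now rel rim mm [100.85359129  -1.43604621 -34.52090804] F tool [-0.85762412  0.21999371 -0.39934514] w 0.00039889499475178735
shift world [ 0.00222133 -0.00248169 -0.00373999] rot [-0.01055639  0.03248738 -0.04787754]
1mm along tool z [ 5.68156604e-04 -7.86638551e-05 -8.19152044e-04]
```

>>> jog_arm([
  [[0,0,0],[0.0009,-0.0017,-0.0016],0.0],
  [[0,0,0],[0.0011,-0.00016,-0.0016],0.0],
  [[0,0,0],[0,0,0],0.0],
])

```text
t: 16.32
tcp_pos: [0.6092, 0.2398, 0.157]
orientation: [2.53, -0.002, 1.436]
force: [-3.8, 1.5, 4.9]
width: 0.0005
```

```bash
python3 go.py 98.7 -1.5 -30
```

```text
t 16.325 now rel rim mm [100.79896242  -1.43583452 -31.53027578] F tool [ 1.01087881 -0.44508676 -6.32333143] w 0.00048612354523739493
shift world [ 0.00052951 -0.0021923  -0.00129033] rot [-0.09868691  0.07901786 -0.17563544]
1mm along tool z [ 5.68156604e-04 -7.86638551e-05 -8.19152044e-04]
```

>>> jog_arm([
  [[0,0,0],[0.0011,-0.00016,-0.0016],0.0],
  [[0,0,0],[0,0,0],0.0],
])

```text
t: 16.58
tcp_pos: [0.6103, 0.2397, 0.1554]
orientation: [2.53, -0.002, 1.436]
force: [-4.0, 1.5, 4.9]
width: 0.0004
```

```bash
python3 go.py 98.7 -1.5 -30
```

```text
t 16.575 now rel rim mm [100.8350994   -1.43505145 -29.62595425] F tool [ 0.93787818 -0.59895705 -6.45953902] w 0.00042001869621878247
shift world [-0.00055804 -0.0020782   0.00026915] rot [-0.0992875   0.08159326 -0.17621098]
1mm along tool z [ 5.68156604e-04 -7.86638551e-05 -8.19152044e-04]
```

>>> jog_arm([
  [[0,0,0],[0.0011,-0.00016,-0.0016],0.0],
  [[0,0,0],[0,0,0],0.0],
])

```text
t: 16.82
tcp_pos: [0.6109, 0.2398, 0.1547]
orientation: [2.529, -0.001, 1.436]
force: [-10.9, -0.6, 13.9]
width: 0.0005
```

```bash
python3 go.py 98.7 -1.5 -30
```

```text
t 16.825 now rel rim mm [100.94207584  -1.43774922 -28.72675755] F tool [ -2.04667388  -0.82164255 -17.55999225] w 0.0005202542177249448
shift world [-0.0010814  -0.00211374  0.00100727] rot [-0.04177764  0.13242745 -0.18236247]
1mm along tool z [ 5.68156604e-04 -7.86638551e-05 -8.19152044e-04]
```

>>> jog_arm([
  [[0,0,0],[0.0011,-0.00016,-0.0016],0.0],
  [[0,0,0],[0,0,0],0.0],
])

```text
t: 17.08
tcp_pos: [0.611, 0.2398, 0.1545]
orientation: [2.527, 0.0, 1.436]
force: [-23.0, -3.8, 27.2]
width: 0.0004
```

```bash
python3 go.py 98.7 -1.5 -30
```

```text
t 17.075 now rel rim mm [101.03810972  -1.44480413 -28.52771024] F tool [ -6.89315268  -2.67637008 -35.04259426] w 0.00035889673512651656
shift world [-0.00120194 -0.002194    0.00117437] rot [ 0.05489826  0.21589584 -0.18474874]
1mm along tool z [ 5.68156604e-04 -7.86638551e-05 -8.19152044e-04]
```

>>> jog_arm([
  [[0,0,0],[-0.0045,0.0006,0.0066],0.0],
  [[0,0,0],[-0.012,0.0015,0.017],0.0],
  [[0,0,0],[-0.006,-0.033,0],0.0],
  [[0,0,0],[-0.004,-0.033,0],0.0],
  [[0,0,0],[-0.0045,-0.033,0],0.0],
  [[0,0,0],[0,0,0],0.0],
  [[0,0,0],[0,0,0],0.0],
])

```text
t: 17.95
tcp_pos: [0.5821, 0.1411, 0.1752]
orientation: [2.53, -0.001, 1.434]
force: [0.7, 0.2, -0.5]
width: 0.0007
```

```bash
python3 go.py 0.7 -1.5 -34
```

```text
t 17.95 now rel rim mm [ -0.69905533  -1.90852446 -54.05831358] F tool [0.32646818 0.19242491 0.79723783] w 0.0006808182181580261
shift world [ 0.01191962 -0.00023792 -0.01619649] rot [-0.04282869  0.04366783 -0.03120969]
1mm along tool z [ 5.68156604e-04 -7.86638551e-05 -8.19152044e-04]
```

>>> jog_arm([
  [[0,0,0],[0.006,-0.0001,-0.0081],0.0],
  [[0,0,0],[0.006,-0.0001,-0.0081],0.0],
  [[0,0,0],[0.0009,-0.00012,-0.0013],0.0],
  [[0,0,0],[0.0009,-0.00012,-0.0013],0.0],
  [[0,0,0],[0,0,0],0.0],
])

```text
t: 18.58
tcp_pos: [0.5956, 0.1404, 0.156]
orientation: [2.531, -0.0, 1.434]
force: [-0.2, 0.6, -0.1]
width: 0.0008
```

```bash
python3 go.py 0.7 -1.5 -30
```

```text
t 18.575 now rel rim mm [  0.4664111   -1.9358945  -30.67904653] F tool [ 0.55095311 -0.29802237 -0.03348545] w 0.0007627534249951569
shift world [ 0.00077153  0.000129   -0.00030622] rot [-0.00706249  0.00685971 -0.04481934]
1mm along tool z [ 5.68156604e-04 -7.86638551e-05 -8.19152044e-04]
```

>>> jog_arm([
  [[0,0,0],[0.0011,-0.00016,-0.0016],0.0],
  [[0,0,0],[0,0,0],0.0],
])

```text
t: 18.82
tcp_pos: [0.5968, 0.14, 0.1546]
orientation: [2.53, -0.0, 1.434]
force: [0.3, 0.1, 0.2]
width: 0.0006
```

```bash
python3 go.py 0.7 -1.5 -30
```

```text
t 18.825 now rel rim mm [  0.19982201  -1.7415421  -28.77282965] F tool [ 0.15138255  0.32081855 -0.04391931] w 0.0005696174739772602
shift world [-0.00043264  0.00056485  0.00114378] rot [ 0.00230725  0.02501078 -0.02358502]
1mm along tool z [ 5.68156604e-04 -7.86638551e-05 -8.19152044e-04]
```

>>> jog_arm([
  [[0,0,0],[0.0011,-0.00016,-0.0016],0.0],
  [[0,0,0],[0,0,0],0.0],
])

```text
t: 19.08
tcp_pos: [0.5969, 0.14, 0.1544]
orientation: [2.528, 0.002, 1.434]
force: [-16.1, -3.3, 18.5]
width: 0.0005
```

```bash
python3 go.py 0.7 -1.5 -30
```

```text
t 19.075 now rel rim mm [  0.21850113  -1.69999097 -28.55912272] F tool [ -5.4551294   -2.03867711 -24.0555702 ] w 0.00048384373336387383
shift world [-0.00059033  0.00056783  0.00129501] rot [ 0.15636978  0.13148966 -0.03062333]
1mm along tool z [ 5.68156604e-04 -7.86638551e-05 -8.19152044e-04]
```

>>> jog_arm([
  [[0,0,0],[0.0011,-0.00016,-0.0016],0.0],
  [[0,0,0],[0,0,0],0.0],
])

```text
t: 19.32
tcp_pos: [0.597, 0.1401, 0.1543]
orientation: [2.526, 0.005, 1.434]
force: [-32.5, -6.8, 40.2]
width: 0.0003
```

```bash
python3 go.py 0.7 -1.5 -30
```

```text
t 19.325 now rel rim mm [  0.31026887  -1.69253133 -28.43115084] F tool [-11.161362    -2.5146886  -50.82901813] w 0.000296516936823281
shift world [-0.00068168  0.00048783  0.00139556] rot [ 0.30330618  0.2393089  -0.04224269]
1mm along tool z [ 5.68156604e-04 -7.86638551e-05 -8.19152044e-04]
```

The middle lid stops hard at 28.5 mm, the same as the lid pressed home, so it is fully home. The −y lid is next.

>>> jog_arm([
  [[0,0,0],[-0.0045,0.0006,0.0066],0.0],
  [[0,0,0],[-0.012,0.0015,0.017],0.0],
  [[0,0,0],[-0.0045,-0.033,0],0.0],
  [[0,0,0],[-0.0045,-0.033,0],0.0],
  [[0,0,0],[-0.0045,-0.032,0],0.0],
  [[0,0,0],[0,0,0],0.0],
  [[0,0,0],[0,0,0],0.0],
])

```text
t: 20.2
tcp_pos: [0.5692, 0.0446, 0.1752]
orientation: [2.53, -0.001, 1.434]
force: [-0.4, 0.2, -0.0]
width: 0.0001
```

```bash
python3 go.py -97.3 -1.5 -38;python3 - <<'E'
from fit import *
snap('wrist','w12.png')
E
python3 knobs.py w12.png
```

```text
t 20.2 now rel rim mm [-98.13204169  -1.52635238 -53.81007987] F tool [ 0.11760057 -0.33856817 -0.19515107] w 0.00013322233697203665
shift world [ 0.0091181  -0.00042246 -0.01293574] rot [-0.03766717  0.04942846 -0.05911426]
1mm along tool z [ 5.68156604e-04 -7.86638551e-05 -8.19152044e-04]
w12.png [ 459  215   43   40 1346] [480.3 234.2] [480.3 234.3] [38.2 44.8]
w12.png [619 218  21  39 606] [630.8 238.4] [637.9 237. ] [33.2 42.3]
```

View pics/w12.png

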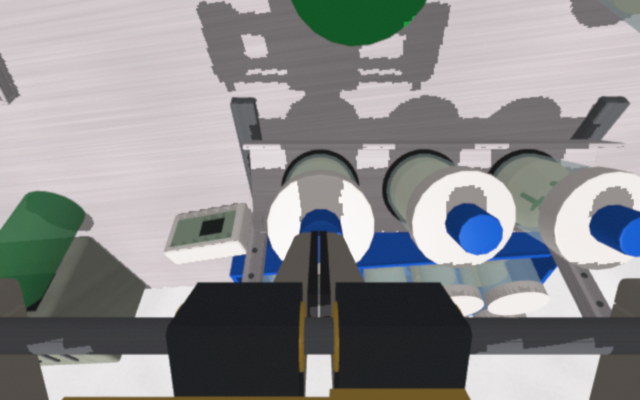

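>>> jog_arm([
  [[0,0,0],[0.0046,-0.0002,-0.0065],0.0],
  [[0,0,0],[0.0045,-0.0002,-0.0064],0.0],
  [[0,0,0],[0.0011,-0.00016,-0.0016],0.0],
  [[0,0,0],[0.0011,-0.00016,-0.0016],0.0],
  [[0,0,0],[0,0,0],0.0],
])

```text
t: 20.88
tcp_pos: [0.5801, 0.0443, 0.1588]
orientation: [2.531, -0.001, 1.435]
force: [-2.0, 0.7, 0.1]
width: 0.0005
```

```bash
python3 go.py -97.3 -1.5 -30
```

```text
t 20.875 now rel rim mm [-96.93336647  -2.09463575 -34.12710058] F tool [ 0.4561346  -1.64031375 -1.2099221 ] w 0.0005118432385086523
shift world [ 0.00277705 -0.00075463 -0.00303965] rot [-0.04355235  0.00643595 -0.12366386]
1mm along tool z [ 5.68156604e-04 -7.86638551e-05 -8.19152044e-04]
```

>>> jog_arm([
  [[0,0,0],[0.0011,-0.00016,-0.0016],0.0],
  [[0,0,0],[0.0011,-0.00016,-0.0016],0.0],
  [[0,0,0],[0,0,0],0.0],
])

```text
t: 21.25
tcp_pos: [0.5823, 0.044, 0.1557]
orientation: [2.531, -0.001, 1.435]
force: [-3.4, 1.9, 3.0]
width: 0.0008
```

```bash
python3 go.py -97.3 -1.5 -30
```

```text
t 21.25 now rel rim mm [-96.93837041  -2.08784412 -30.34729425] F tool [ 1.46316324 -1.26035534 -4.54187387] w 0.0007540450827957666
shift world [ 6.24704988e-04 -4.51572530e-04  5.26867423e-05] rot [-0.04815938  0.01752378 -0.12987705]
1mm along tool z [ 5.68156604e-04 -7.86638551e-05 -8.19152044e-04]
```

>>> jog_arm([
  [[0,0,0],[0.0011,-0.00016,-0.0016],0.0],
  [[0,0,0],[0,0,0],0.0],
])

```text
t: 21.5
tcp_pos: [0.5834, 0.0438, 0.1541]
orientation: [2.531, -0.001, 1.436]
force: [-4.5, 2.0, 4.3]
width: 0.0005
```

```bash
python3 go.py -97.3 -1.5 -30
```

```text
t 21.5 now rel rim mm [-96.93731856  -2.0923094  -28.40207429] F tool [ 1.37061616 -1.38998449 -6.22349592] w 0.0005468488573648478
shift world [-0.00047701 -0.0003001   0.00164868] rot [-0.0520611   0.01846762 -0.13288691]
1mm along tool z [ 5.68156604e-04 -7.86638551e-05 -8.19152044e-04]
```

>>> jog_arm([
  [[0,0,0],[0.0011,-0.00016,-0.0016],0.0],
  [[0,0,0],[0,0,0],0.0],
])

```text
t: 21.75
tcp_pos: [0.5836, 0.0438, 0.1538]
orientation: [2.528, 0.002, 1.436]
force: [-24.3, 1.1, 28.2]
width: 0.0008
```

```bash
python3 go.py -97.3 -1.5 -30
```

```text
t 21.75 now rel rim mm [-96.87996156  -2.10844098 -28.04205058] F tool [ -2.2194297   -3.65606671 -37.03584893] w 0.0007955432872364256
shift world [-0.00067633 -0.0003304   0.00195285] rot [ 0.1207459  0.1146653 -0.1563551]
1mm along tool z [ 5.68156604e-04 -7.86638551e-05 -8.19152044e-04]
```

All three lids are home. I'll retreat along the axis and check.

>>> jog_arm([
  [[0,0,0],[-0.0045,0.0006,0.0066],0.0],
  [[0,0,0],[-0.012,0.0015,0.017],0.0],
  [[0,0,0],[-0.023,0.03,0.033],0.0],
  [[0,0,0],[-0.023,0.03,0.033],0.0],
  [[0,0,0],[-0.023,0.03,0.033],0.0],
  [[0,0,0],[-0.02,0.01,0.02],0.0],
  [[0,0,0],[0,0,0],0.0],
  [[0,0,0],[0,0,0],0.0],
  [[0,0,0],[0,0,0],0.0],
])

```text
t: 22.88
tcp_pos: [0.4792, 0.1436, 0.2937]
orientation: [2.533, -0.001, 1.433]
force: [-0.2, 0.6, 0.3]
width: 0.0004
```

```bash
python3 - <<'E'
from fit import *
snap('wrist','w13.png');snap('scene','s13.png');snap('top','t13.png')
a=cv2.imread('pics/w13.png');b=cv2.imread('pics/s13.png')
cv2.imwrite('pics/z14.png',np.hstack([cv2.resize(a,(400,250)),cv2.resize(b,(400,250))]))
s=manip.get_state();print(s['t'],s['tcp_pos'],s['force'])
E
python3 knobs.py w13.png
```

```text
23.025 [0.47913624 0.14421752 0.29402868] [0.55908866 0.50446662 0.3938037 ]
w13.png [319 184  24  24 441] [330.8 195.4] [330.8 195.4] [23. 24.]
w13.png [411 185  25  24 444] [423.3 196.4] [423.2 196.4] [22.3 24.9]
w13.png [228 186  24  23 443] [239.2 197. ] [239.1 197. ] [22.5 24.6]
```

View pics/w13.png

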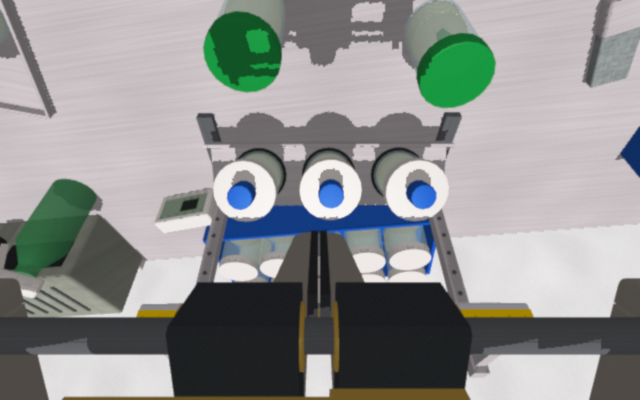

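View pics/s13.png

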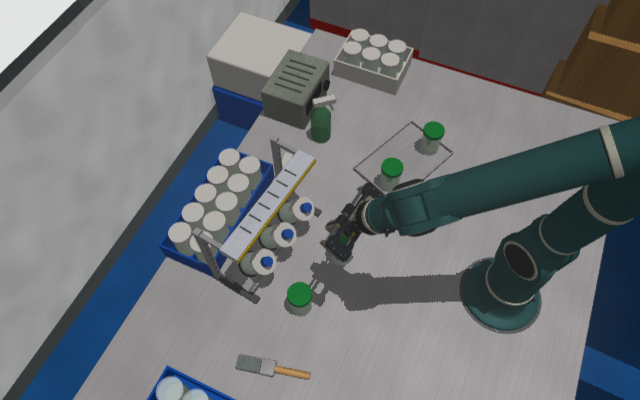

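```bash
python3 -c "
from plant import manip
print(manip.finish_job(), manip.get_state()['t'])"
```

```text
the job is handed in; nothing more can be done
the job is handed in; nothing more can be done
```

The job is handed in: the loose lid is on the open jar (the middle place in the row), and all three lids are pressed home. I took the lid by its knob, brought it in at 35° along the jar's axis, pressed the plug in until the lid stopped hard, and let go. I then pressed both proud lids with shut fingers.

- **Depth:** With the tool pressing on the knobs, the hard stops came at 28.5 mm from the estimated rim for the +y lid, 28.5 mm for the middle and 28.0 mm for the -y lid. They agree within about 0.5 mm, but they show home only relative to one another. All three sit about 1.5 to 2 mm below the 30 mm expected from my rack pose, which is within that estimate's error.
- **Centring:** In the last wrist picture the three knobs are in line. The middle lid is about 0.4 mm off along the row and 1.4 mm off across it, against a limit of 5 mm. I did not measure its tilt; it looks square.
- **Pressing force:** Forces peaked at about 33 to 37 N on each lid. The extra check press on the middle knob read about 53 N, taken by the fingertips. That is under the 120 N wrist limit, and I assumed the 40 N limit covers only the gripper's body and the arm.
- **Surroundings:** No unexpected forces showed up near the lamp. In the last pictures the green-lidded jars in view, the spray bottle, the meter and the brush stand where they were. One jar in front of the rack is hidden by the arm in the scene view but visible in the wrist view.
- **Disagreement:** The wrist camera and the tool pose differed by 1 to 3 mm during alignment. I lined up the lid against the neighbouring knobs in the picture instead, and it went on without catching the rim.
- **Time:** The last check was at 23 s of the 64 s allowed, with the tool clear of everything.

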